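# Unstack the planters into their foam packing bases

## Task

On the packing bench of a pottery warehouse, take the stack of four upturned planters apart and set each one, still mouth down, into the white foam base whose recess has its shape and size, so that it stands flat on the recess floor. They are glazed ware, so set them down rather than drop them and do not tip any over; leave the tape roll and the marker where they lie.

Things in the scene. Friction and masses are not known exactly. Their poses are not given: they have to be found in the camera images.
- pot_l_mid (a point): Centre of the large square pot, the bottom one of the stack. Grey-green glazed planter, upside down (flat base up, with tan foot ring and dark drain hole). 66 mm tall; body tapers from 70 mm square at the band to 62 mm at the base on top; the 13 mm high rim band at the bottom is 76 mm square. The point is on the pot's axis, half-way up: 33 mm above its lower edge. z is up, x and y are square to its sides. It stands on the bench.
- pot_m_mid (a point): Centre of the medium round pot, second from the bottom. Grey-green glazed planter, upside down (flat base up, with tan foot ring and dark drain hole). 58 mm tall; body tapers from 56 mm across at the band to 50 mm at the base on top; the 13 mm high rim band at the bottom is 62 mm across. The point is on the pot's axis, half-way up: 29 mm above its lower edge. z is up. It just rests, loose, on the pot below.
- pot_s_mid (a point): Centre of the small square pot, third from the bottom. Grey-green glazed planter, upside down (flat base up, with tan foot ring and dark drain hole). 52 mm tall; body tapers from 37 mm square at the band to 33 mm at the base on top; the 13 mm high rim band at the bottom is 40 mm square. The point is on the pot's axis, half-way up: 26 mm above its lower edge. z is up, x and y are square to its sides. It just rests, loose, on the pot below.
- pot_t_mid (a point): Centre of the tiny round pot, on top of the stack. Grey-green glazed planter, upside down (flat base up, with tan foot ring and dark drain hole). 46 mm tall; body tapers from 30 mm across at the band to 26 mm at the base on top; the 13 mm high rim band at the bottom is 33 mm across. The point is on the pot's axis, half-way up: 23 mm above its lower edge. z is up. It just rests, loose, on the pot below.
- base_l_floor (a point): Foam packing base for the large square pot: white block, 24 mm high, fixed to the bench, with a square recess 90 mm wide, in a block 122 mm square. The recess is 12 mm deep with upright sides and a grey floor. The point is the centre of the recess floor, 12 mm above the bench and 12 mm below the block's top face; z is up, x and y are square to the block's sides and to the recess's.
- base_m_floor (a point): Foam packing base for the medium round pot: white block, 24 mm high, fixed to the bench, with a round recess 76 mm across, in a block 108 mm square. The recess is 12 mm deep with upright sides and a grey floor. The point is the centre of the recess floor, 12 mm above the bench and 12 mm below the block's top face; z is up, x and y are square to the block's sides.
- base_s_floor (a point): Foam packing base for the small square pot: white block, 24 mm high, fixed to the bench, with a square recess 54 mm wide, in a block 88 mm square. The recess is 12 mm deep with upright sides and a grey floor. The point is the centre of the recess floor, 12 mm above the bench and 12 mm below the block's top face; z is up, x and y are square to the block's sides and to the recess's.
- base_t_floor (a point): Foam packing base for the tiny round pot: white block, 24 mm high, fixed to the bench, with a round recess 47 mm across, in a block 80 mm square. The recess is 12 mm deep with upright sides and a grey floor. The point is the centre of the recess floor, 12 mm above the bench and 12 mm below the block's top face; z is up, x and y are square to the block's sides.
- tape_roll_mid (a point): Roll of yellow packing tape lying flat, loose, 96 mm across, 48 mm high, among the foam bases; the point is its centre, half-way up. Not to be disturbed.
- marker_mid (a point): Grey and black marker pen lying on the bench, loose, 130 mm long and 14 mm thick; the point is near its middle, half-way up, x along the pen. Not to be disturbed. (Other clutter, lower than 50 mm, lies at least 75 mm from the middle of the stack and of every recess; taller equipment stands over 0.45 m left or right of the robot.)
Mind the look-alikes: they are no part of the job. Leave any red look-alike of the part that bears pot_t_mid alone.

How it is judged (in metres and radians):
At the end, for the whole second after the job is handed in: Every pot stands mouth down in its own foam base: its centre within 12 mm of the recess centre sideways, flat on the recess floor (height within 4 mm), leaning less than 0.08 rad, at rest and released (horizontal distance between pot_l_mid and base_l_floor below 0.012 m and z of pot_l_mid in the frame of base_l_floor between 0.029 and 0.037 m and angle between each of pot_l_mid, pot_m_mid, pot_s_mid, pot_t_mid's own z axis and vertical below 0.08 rad and linear speed of each of pot_l, pot_m, pot_s, pot_t below 0.02 m/s and contact force between the fingers and pot_l below 0.05 N and horizontal distance between pot_m_mid and base_m_floor below 0.012 m and z of pot_m_mid in the frame of base_m_floor between 0.025 and 0.033 m and contact force between the fingers and pot_m below 0.05 N and horizontal distance between pot_s_mid and base_s_floor below 0.012 m and z of pot_s_mid in the frame of base_s_floor between 0.022 and 0.03 m and contact force between the fingers and pot_s below 0.05 N and horizontal distance between pot_t_mid and base_t_floor below 0.012 m and z of pot_t_mid in the frame of base_t_floor between 0.019 and 0.027 m and contact force between the fingers and pot_t below 0.05 N); the robot touches nothing.
It fails at once if a pot is tipped over (leans more than 35 degrees) (angle between any of pot_l_mid, pot_m_mid, pot_s_mid, pot_t_mid's own z axis and vertical above 0.61 rad).
It fails at once if a pot is dropped or knocked flying (faster than 0.6 m/s with no finger on it; a free fall of some 18 mm) ((linear speed of pot_l above 0.6 m/s and contact force between the fingers and pot_l below 0.01 N) or (linear speed of pot_m above 0.6 m/s and contact force between the fingers and pot_m below 0.01 N) or (linear speed of pot_s above 0.6 m/s and contact force between the fingers and pot_s below 0.01 N) or (linear speed of pot_t above 0.6 m/s and contact force between the fingers and pot_t below 0.01 N)).
It fails at once if the tape roll or the marker is shifted by more than 20 mm (distance of any of tape_roll_mid, marker_mid from where it was at the start of the episode above 0.02 m).
It also fails if it takes over 104 s, if anything falls off the work surface, if the arm or the gripper's body presses on something with over 40 N, if the wrist force passes 120 N, or if a joint passes its speed limit or range.

## Robot

A 7-joint arm with a two-finger parallel gripper is mounted at the origin on the work surface. World frame = base frame: x ahead of the robot, y to its left, z up, the work surface at z = 0. Lengths are in mm, angles in rad, forces in N, time in s.
With the tool pointing down it reaches from about 400 to 875 mm from the base axis. Payload 4.4 kg.
Tool frame: the origin (TCP) lies at the very end of the fingers, on their centre line; the grasp point (between the pads) lies 19 mm behind it; y points along the fingers, z is the direction in which the jaws open and shut, and the axes are right-handed (so a half turn about y gives the same grasp; the last joint's range is limited). The gripper opens to 85 mm and grips with 20 to 120 N. Pads are 22 mm wide; open, the fingers measure 114 mm over their backs; the gripper's body (76 mm by 85 mm) begins 54 mm behind the grasp point. The pads swing forward as they close: fully open they stand 13 mm farther back than shut.
Start: joints at [1.091, 0.628, 0.038, 1.517, -0.027, 0.996, -0.02], TCP at [261.388, -595.142, 231.313] pointing down, gripper open.
Joint ranges: [-3.06, 3.06], [-0.37, 2.12], [-1.25, 1.32], [0.18, 2.47], [-1.1, 4.24], [0.23, 1.98], [-2.94, 2.94]. Speed limits (rad/s): [2.57, 2.57, 3.14, 3.14, 3.14, 3.14, 3.14].

## Interface

Orientations are given as [roll, pitch, yaw] about the fixed x, y, z axes, in that order (R = Rz(yaw) Ry(pitch) Rx(roll)).
In Python, from cell import ctrl, imaging, finish_job gives the robot as it stands.
- The arm moves only by the shell command python3 -m inch 'ROWS'. ROWS is JSON, one flat list of numbers, 7 for each row, row after row: the opening, from 0 (shut) to 1 (fully open), then the shift along the tool's x, y, z in cm, then the turn, a rotation vector about the tool's x, y, z in degrees. A call has 1 to 12 rows; each row is the pose to reach, as a shift and turn from the pose commanded when the call began, along the tool's axes at that moment; what a row does not reach only later rows make up. A row lasts 1/10 s, in which the tool goes at most 50 mm and 8.59 degrees, less where a joint would pass 70% of its speed; a pose out of reach is approached as far as the arm can. A call with a gripper value outside its range is refused whole. The fingers move at their own pace and stop on an object; the grip force is fixed at half the most. Time passes only in rows, so rows that repeat a pose let the fingers close. It gives the time, the measured TCP pose, the force and the opening at its end, in the units of the state.
- ctrl.read_state(): the state, without advancing time (a new reading comes with each control period).
- imaging.get_image(name): name is "scene" or "top" or "wrist"; returns a dict with "img" (400x640x3 uint8, red, green, blue), "fx", "fy", "cx", "cy" (pixels), "R" (3x3) and "t" (3): a world point X has camera coordinates R X + t. Camera axes: x right, y down, z forward; pixel columns grow to the right and rows downward; lengths in mm; the calibration is good to about 2 mm. A picture is of the moment at which its call begins. There is no depth.
- finish_job(): hands the job in, once; it reports no verdict.
The state is a dict: "clock": time; "qpos": joint angles; "qd": joint speeds; "tau": joint torques, N m; "eef_pos": TCP position; "tool_rot": TCP orientation; "force": force on the tool from outside, world axes, zero at the start; "torque": the same for the moment, N m; "width": finger opening in mm.
Only numpy, scipy, OpenCV 4.12 (cv2) and the standard library are available. Lean on these libraries where they do the work, as an engineer would, in place of code of your own. Each camera call takes 0.05 s, during which the arm holds its last target.

## Working session

There is one attempt and no reset: what is moved stays moved. The work goes in short steps, Python scripts to look and compute and a shell command to move; the robot and the scene stay as the last step left them, time stands still between calls to the robot, and variables do not carry over. Pictures are saved under pics/ and viewed, and the job is handed in when it is done.

```bash
ls; mkdir -p pics
python3 - <<'E'
from cell import ctrl, imaging
import cv2
print(ctrl.read_state())
for n in ["scene","top","wrist"]:
    d=imaging.get_image(n); cv2.imwrite(f"pics/{n}0.png",d["img"][:,:,::-1]); print(n,d["fx"],d["fy"],d["cx"],d["cy"],d["R"],d["t"])
E
```

```text
pics
{'clock': 0.0, 'qpos': array([ 1.09120977,  0.62936657,  0.03843521,  1.5184015 , -0.02700236,
        0.9963084 , -0.02000808]), 'qd': array([ 7.21776411e-05, -8.17175558e-04,  2.49483451e-04,  8.92139080e-04,
       -1.49571806e-03,  3.47397923e-04,  9.04140647e-04]), 'tau': array([ 1.98706821e-04, -5.63396323e+01,  1.22617140e+00, -1.93435639e+01,
        1.09784456e-02,  1.06581356e-02, -1.24029563e-05]), 'eef_pos': array([ 261.11990981, -594.5351353 ,  230.36502258]), 'tool_rot': array([-1.57276219e+00, -2.19343429e-05, -2.72781074e+00]), 'force': array([-0.33316519, -0.0112051 , -0.27565384]), 'torque': array([-0.00319629, -0.03686355,  0.05282537]), 'width': 85.54855783966245}
scene 387.43780528914607 387.43780528914607 317.06417271002925 201.1492018083308 [[ 0.84804039  0.52992355 -0.0029216 ]
 [ 0.33225086 -0.53598223 -0.77610078]
 [-0.41284     0.6571941  -0.63060213]] [-436.01159851 -105.49587027 1249.22108224]
top 423.46846127353035 423.46846127353035 316.3874747287829 203.09816646740956 [[-0.01557241 -0.99970419 -0.01868225]
 [-0.99144194  0.01786042 -0.12932087]
 [ 0.12961629  0.01650853 -0.99142679]] [ -47.95541028  536.15326281 1062.23991388]
wrist 296.1725546959847 296.1725546959847 319.9245906759478 204.13447241687228 [[ 4.02165036e-01 -9.15566925e-01 -6.99072533e-04]
 [-8.71097925e-01 -3.82866763e-01  3.07573482e-01]
 [-2.81871759e-01 -1.23086340e-01 -9.51524075e-01]] [-648.6879257   -39.73866794  380.5239432 ]
```

View pics/scene0.png

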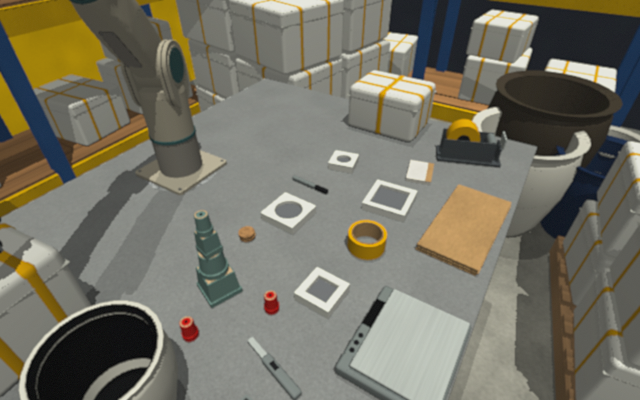

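View pics/top0.png

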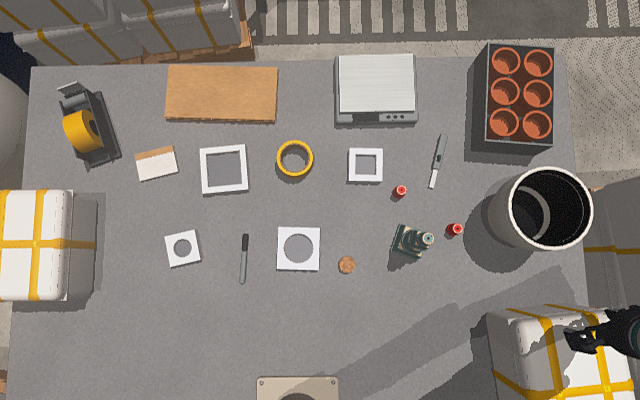

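View pics/wrist0.png

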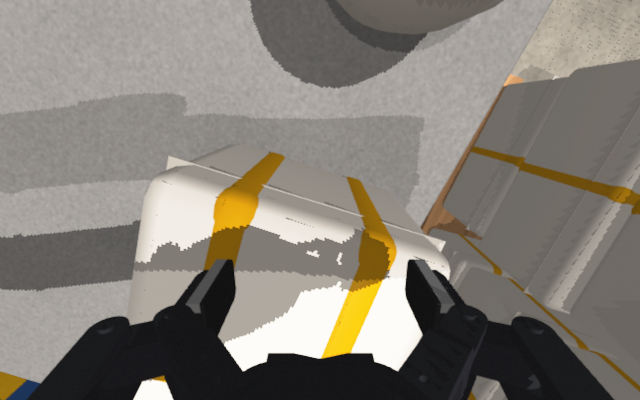

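The top view shows round recesses at (182,248) (T) and (298,248) (M), and square ones at (224,170) (L) and (365,165) (S). The stack is near (415,240) and the tape at (295,158). The marker is at (244,258), with red look-alikes at (400,190) and (455,229).

```bash
cat > h.py <<'E'
import numpy as np, cv2
from cell import ctrl, imaging
from scipy.spatial.transform import Rotation as Ro
def cam(n):
    d=imaging.get_image(n); d["bgr"]=np.ascontiguousarray(d["img"][:,:,::-1]); return d
def ray(d,u,v):
    R=np.array(d["R"]);t=np.array(d["t"]); c=-R.T@t
    r=R.T@np.array([(u-d["cx"])/d["fx"],(v-d["cy"])/d["fy"],1]); return c,r/np.linalg.norm(r)
def onz(d,u,v,z):
    c,r=ray(d,u,v); return c+r*(z-c[2])/r[2]
def proj(d,X):
    p=np.array(d["R"])@np.array(X,float)+d["t"]; return np.array([d["fx"]*p[0]/p[2]+d["cx"],d["fy"]*p[1]/p[2]+d["cy"]])
def crop(d,x0,y0,x1,y1,k,name):
    cv2.imwrite(name,cv2.resize(d["bgr"][y0:y1,x0:x1],None,fx=k,fy=k,interpolation=cv2.INTER_CUBIC))
def tri(d1,p1,d2,p2):
    a,u=ray(d1,*p1); b,v=ray(d2,*p2)
    s=np.linalg.lstsq(np.c_[u,-v],b-a,rcond=None)[0]; P,Q=a+s[0]*u,b+s[1]*v
    return (P+Q)/2,np.linalg.norm(P-Q)
def st():
    s=ctrl.read_state(); return s
E
python3 - <<'E'
from h import *
d=cam("top"); s=cam("scene")
crop(d,370,170,480,280,6,"pics/t1.png"); crop(s,170,195,300,345,4,"pics/s1.png")
img=d["bgr"]
m=((img.min(2)>200)).astype(np.uint8)*255
cs,h=cv2.findContours(m,cv2.RETR_CCOMP,cv2.CHAIN_APPROX_NONE)
for i,c in enumerate(cs):
    if cv2.contourArea(c)<200: continue
    (u,v),(w,hh),a=cv2.minAreaRect(c)
    if not(130<u<400 and 130<v<280): continue
    box=cv2.boxPoints(((u,v),(w,hh),a))
    P=np.array([onz(d,*p,24)[:2] for p in box])
    M=cv2.moments(c); 
    e=P[1]-P[0]; f=P[2]-P[1]
    print("hole" if h[0][i][3]>=0 else "outer",(round(u),round(v)),"ctr",P.mean(0).round(1),"mom",onz(d,M["m10"]/M["m00"],M["m01"]/M["m00"],24)[:2].round(1),"sz",np.linalg.norm(e).round(1),np.linalg.norm(f).round(1),"ang",np.degrees(np.arctan2(e[1],e[0])).round(1))
E
```

```text
outer (182, 248) ctr [426.1 294. ] mom [425.9 293.9] sz 79.1 81.7 ang -79.6
hole (182, 248) ctr [426.2 294.3] mom [426.2 293.9] sz 50.4 50.7 ang -44.9
outer (298, 248) ctr [421.   -7.3] mom [420.6  -7.4] sz 108.0 107.9 ang -2.1
hole (298, 248) ctr [421.3  -7.2] mom [421.   -7.4] sz 80.9 79.6 ang -64.3
outer (156, 166) ctr [644.6 368. ] mom [644.5 368.1] sz 104.1 53.5 ang -76.3
outer (366, 164) ctr [ 638.6 -188. ] mom [ 638.3 -187.7] sz 87.4 86.2 ang -91.2
hole (366, 164) ctr [ 638.5 -188.1] mom [ 638.6 -187.4] sz 60.8 59.3 ang -91.2
outer (223, 168) ctr [634.1 189.5] mom [633.4 188.8] sz 124.3 121.9 ang -85.5
hole (223, 168) ctr [634.4 189.2] mom [634.1 188.7] sz 99.7 97.5 ang -85.3
```

View pics/t1.png

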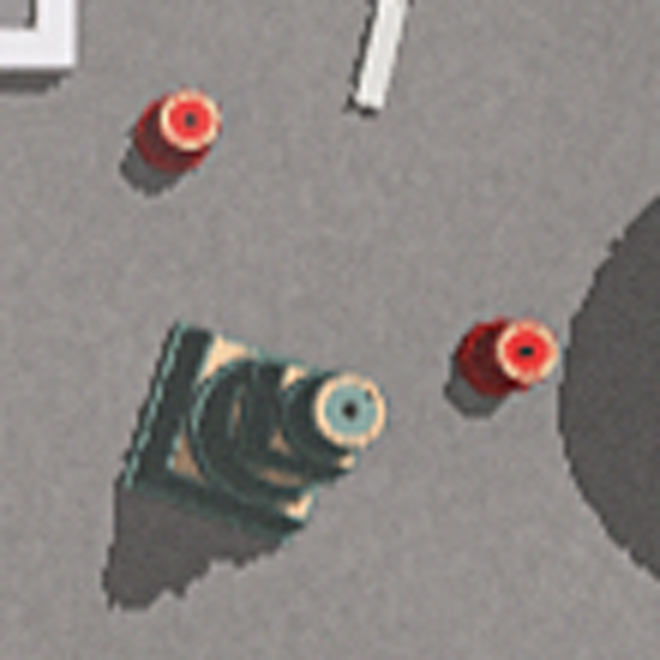

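View pics/s1.png

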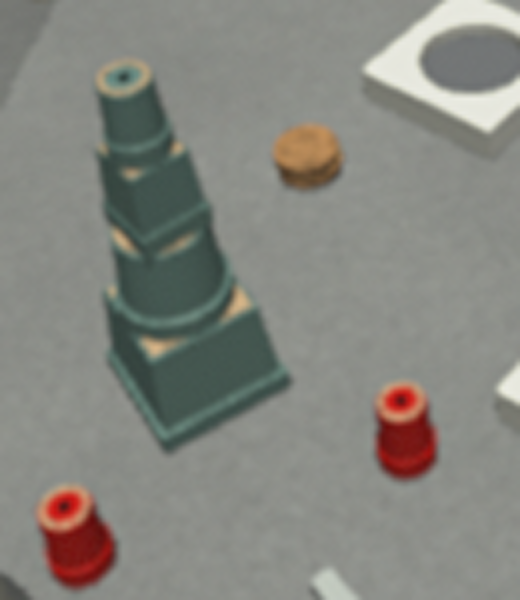

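Run:
```python
from h import *
d=cam("top"); s=cam("scene")
X,e=tri(d,(370+348/6-.4,170+409/6-.4),s,(170+124/4-.4,195+76/4-.4)); print("T top",X.round(1),"gap",e.round(1))
print("z222",onz(d,370+348/6-.4,170+409/6-.4,222).round(1),onz(s,200.6,213.6,222).round(1))
# dark hole centroid, refined
g=cv2.cvtColor(d["bgr"],cv2.COLOR_BGR2HSV)
# L rim edges at z=13
pts=[(180,322),(122,480),(300,532)]
Q=[onz(d,370+x/6-.4,170+y/6-.4,z)[:2] for (x,y),z in zip(pts,(13,13,13))]
for a,b in((0,1),(1,2)):
    f=Q[b]-Q[a]; print(np.linalg.norm(f).round(1),np.degrees(np.arctan2(f[1],f[0])).round(1))
print("L centre approx",((Q[0]+Q[2])/2).round(1))
```

```text
T top [ 433.9 -292.5  221.1] gap 3.3
z222 [ 432.8 -293.6  222. ] [ 436.1 -292.1  222. ]
73.5 157.8
79.2 -107.3
L centre approx [ 435.2 -297.2]
```

```bash
cat >> h.py <<'E'
def go(x,y,z,yaw=None):
    s=st(); R=Ro.from_euler("xyz",s["tool_rot"]); p=np.array(s["eef_pos"])
    sh=R.inv().apply(np.array([x,y,z])-p)/10
    if yaw is None: yaw=np.degrees(s["tool_rot"][2])
    t=(R.inv()*Ro.from_euler("xyz",[-90,0,yaw],degrees=True)).as_rotvec(degrees=True)
    print("clock",round(s["clock"],1),"at",p.round(1),np.degrees(s["tool_rot"]).round(1),"w",round(s["width"],1),"F",np.round(s["force"],1)); print("shift cm",sh.round(2),"turn",t.round(1))
E
python3 - <<'E'
from h import *
go(261,-595,380); go(400,-293,380)
d=cam("top")
for u,v in((490,215),(593,215),(540,168),(540,250)): print(onz(d,u,v,250).round(0))
E
```

```text
clock 0.3 at [ 261.3 -595.   231.1] [ -90.     0.  -156.3] w 85.2 F [-0.6  0.7  0.5]
shift cm [  0.03 -14.89  -0.02] turn [ 0.  0. -0.]
clock 0.3 at [ 261.3 -595.   231.1] [ -90.     0.  -156.3] w 85.2 F [-0.6  0.7  0.5]
shift cm [-24.84 -14.88 -22.09] turn [ 0.  0. -0.]
[ 476. -417.  250.]
[ 472. -625.  250.]
[ 572. -526.  250.]
[ 403. -512.  250.]
```

```bash
python3 -m inch '[1,0,-7.5,0,0,0,0, 1,0,-15,0,0,0,0, 1,-6.2,-15,-5.5,0,0,0, 1,-12.4,-15,-11,0,0,0, 1,-18.6,-15,-16.5,0,0,0, 1,-24.8,-15,-22.1,0,0,0, 1,-24.8,-15,-22.1,0,0,0, 1,-24.8,-15,-22.1,0,0,0, 1,-24.8,-15,-22.1,0,0,0]'
python3 - <<'E'
from h import *
go(433,-293,380)
d=cam("wrist"); cv2.imwrite("pics/w1.png",d["bgr"]); print(proj(d,[434,-293,222]))
E
```

```text
clock: 1.3
eef_pos: [400.6, -290.1, 381.8]
tool_rot: [-1.571, 0.001, -2.726]
force: [0.8, 0.1, -0.2]
width: 85.4
clock 1.3 at [ 400.6 -290.1  381.8] [-9.000e+01  1.000e-01 -1.562e+02] w 85.4 F [ 0.8  0.1 -0.2]
shift cm [-2.85  0.19  1.57] turn [-0.  -0.  -0.1]
[336.03900348 159.66564996]
```

View pics/w1.png

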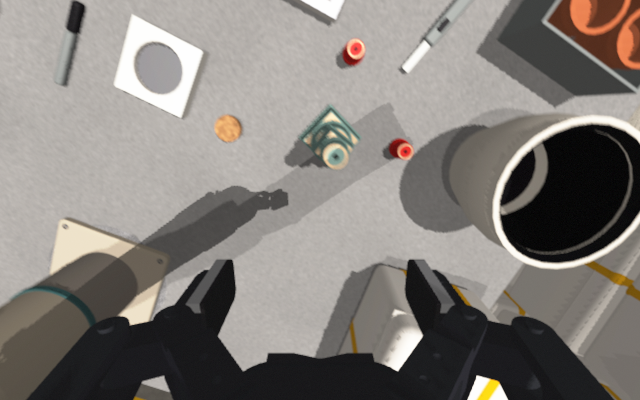

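Candidates for T in the wrist picture are the green top at (336,157) and red look-alikes at (354,52) and (401,149). I choose the green one, on top of the stack. The projected measurement (336,159.7) agrees with it.

Run:
```python
from h import *
d=cam("wrist"); crop(d,290,95,380,180,7,"pics/w2.png")
t=cam("top"); 
# T top face hole in wrist 
for uv in ((336,156.5),): print(onz(d,*uv,222).round(1)); print(tri(d,uv,t,(427.6,237.8)))
```

```text
[ 441.1 -283.5  222. ]
(array([ 436.80343676, -288.48369816,  221.79099186]), np.float64(12.950712168808856))
```

View pics/w2.png

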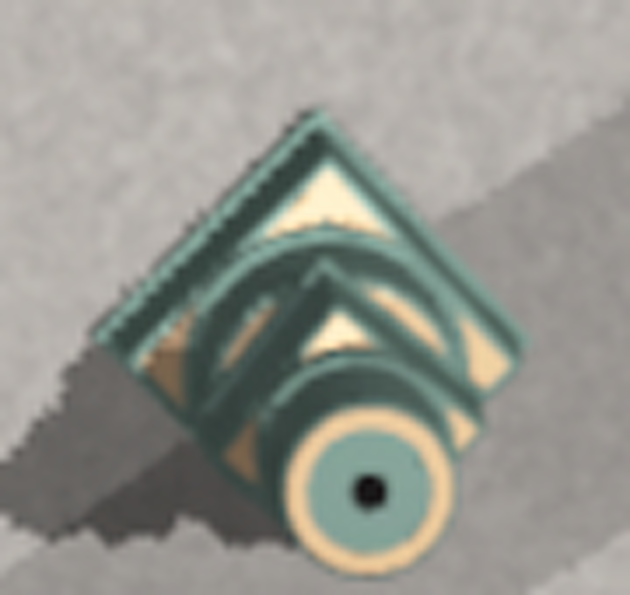

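Run:
```python
from h import *
d=cam("wrist"); t=cam("top"); s=cam("scene")
g=d["bgr"][130:200,310:375].astype(int).sum(2)
crop(d,290,95,380,180,7,"pics/w3.png")
uv=(290+370/7-.4,95+491/7-.4)
print(proj(d,[434,-293,222]),onz(d,*uv,222).round(1)); print(tri(d,uv,t,(427.6,237.8)))
go(433,-293,380)
g=g[:]; m=(g<150).astype(np.uint8); n,l,S,C=cv2.connectedComponentsWithStats(m)
for i in range(1,n): print(S[i],C[i]+[310,130])
```

```text
[335.7347299  160.14603686] [ 432.5 -301.3  222. ]
(array([ 431.88152282, -300.86849428,  204.52764838]), np.float64(6.788354625479066))
clock 1.6 at [ 398.8 -294.4  381.3] [ -90.    -0.  -156.4] w 84.9 F [-0.2 -1.   0.1]
shift cm [-3.19  0.13  1.24] turn [-0.  0.  0.]
[25 27  4  4 12] [336.66666667 158.75      ]
```

View pics/w3.png

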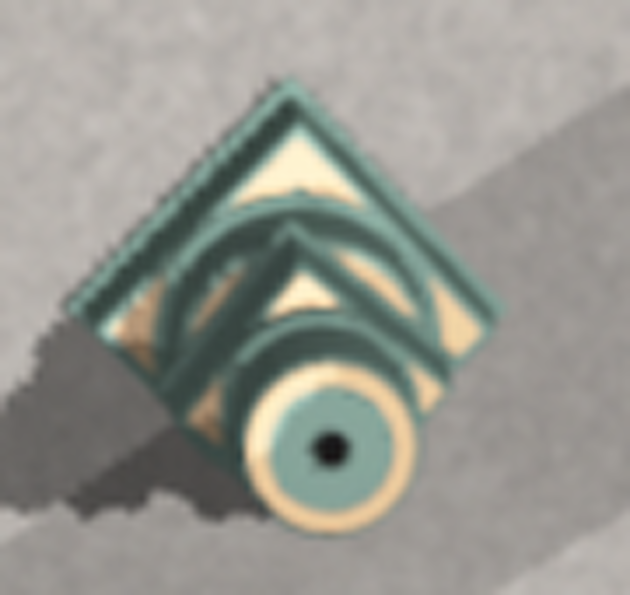

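Run:
```python
from h import *
d=cam("wrist")
print(onz(d,336.7,158.75,222).round(1))
def ln(a,b,z):
    A=onz(d,290+a[0]/7-.4,95+a[1]/7-.4,z);B=onz(d,290+b[0]/7-.4,95+b[1]/7-.4,z);f=B-A
    print(np.linalg.norm(f).round(1),np.degrees(np.arctan2(f[1],f[0])).round(1),((A+B)/2).round(1))
ln((288,82),(68,308),13); ln((288,82),(505,308),13)
ln((290,232),(445,375),140)
ln((290,232),(162,368),140)
go(433.5,-293,240);go(433.5,-293,195)
```

```text
[ 433.2 -297.8  222. ]
74.0 158.2 [ 447. -264.   13.]
74.3 -110.8 [ 468.1 -312.5   13. ]
38.5 -107.9 [ 449.7 -303.   140. ]
33.5 159.8 [ 439.8 -278.9  140. ]
clock 1.6 at [ 398.7 -294.6  381.2] [ -90.    -0.  -156.5] w 85.2 F [-0.1  1.1  0. ]
shift cm [-3.26 14.12  1.24] turn [-0.  0.  0.]
clock 1.6 at [ 398.7 -294.6  381.2] [ -90.    -0.  -156.5] w 85.2 F [-0.1  1.1  0. ]
shift cm [-3.26 18.62  1.24] turn [-0.  0.  0.]
```

```bash
python3 -m inch '[1,-1.5,4,0.5,0,0,0, 1,-3.2,8,1.2,0,0,0, 1,-3.2,11,1.2,0,0,0, 1,-3.2,11,1.2,0,0,0, 1,-3.2,11,1.2,0,0,0, 1,-3.2,11,1.2,0,0,0,1,-3.2,11,1.2,0,0,0]'
python3 - <<'E'
from h import *
d=cam("wrist"); cv2.imwrite("pics/w4.png",d["bgr"]); print(proj(d,[433.5,-294.5,222]))
go(433.5,-294,195)
g=d["bgr"].astype(int)
m=((g[:,:,2]>150)&(g[:,:,2]-g[:,:,0]>40)&(g[:,:,1]-g[:,:,0]>20)).astype(np.uint8)
n,l,S,C=cv2.connectedComponentsWithStats(m)
for i in range(1,n):
    if S[i][4]>80: print(S[i],C[i],onz(d,*C[i],222).round(1))
E
```

```text
clock: 2.35
eef_pos: [434.3, -292.2, 273.1]
tool_rot: [-1.568, 0.002, -2.729]
force: [-0.1, 0.1, -0.3]
width: 85.3
[322.946047   228.47018685]
clock 2.4 at [ 434.3 -292.   273. ] [-8.980e+01  1.000e-01 -1.563e+02] w 85.4 F [0.2 0.4 1.2]
shift cm [0.16 7.8  0.14] turn [-0.2 -0.  -0.1]
[342  49  22  25 186] [352.69354839  60.8655914 ] [ 539.5 -267.1  222. ]
[178 141  34  34 830] [194.05180723 157.53493976] [ 445.6 -196.7  222. ]
[312 143  20  11 106] [321.5        148.94339623] [ 484.2 -271.1  222. ]
[405 178  20  19 157] [414.50955414 187.07006369] [ 486.1 -339.2  222. ]
[305 209  35  30 278] [322.78417266 221.09352518] [ 438.6 -292.1  222. ]
[ 39 288  42  17 254] [ 63.00393701 296.63385827] [ 302.7 -135.1  222. ]
```

View pics/w4.png

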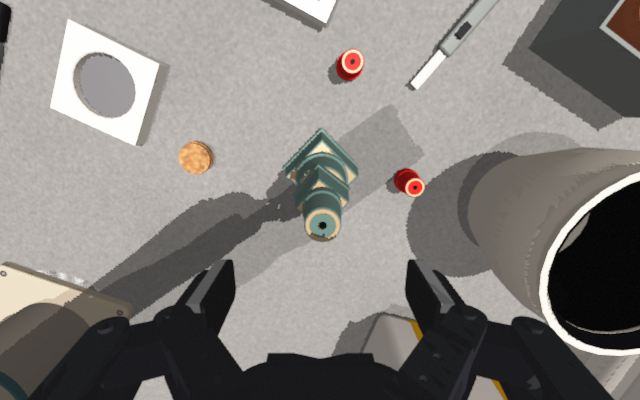

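Run:
```python
from h import *
for k in range(4):
    d=cam("wrist")
    g=d["bgr"][200:245,300:345].astype(int).sum(2); m=(g<150).astype(np.uint8); n,l,S,C=cv2.connectedComponentsWithStats(m)
    for i in range(1,n):
        if 4<S[i][4]<60: print(S[i],C[i]+[300,200],onz(d,*(C[i]+[300,200]),222).round(1))
go(433.5,-294,195)
print(st()["qd"].round(3))
```

```text
[20 22  6  7 32] [322.5625 225.3125] [ 435.6 -293.   222. ]
[20 23  7  6 34] [323.         225.26470588] [ 435.7 -293.   222. ]
[21 23  6  6 33] [323.42424242 225.42424242] [ 435.7 -293.1  222. ]
[21 23  6  6 32] [323.5 225.5] [ 435.6 -292.9  222. ]
clock 2.6 at [ 433.9 -291.4  271.9] [ -89.9    0.  -156.3] w 85.4 F [-0.6 -0.6  1.3]
shift cm [0.15 7.69 0.22] turn [-0.1 -0.  -0. ]
[-0.001  0.006 -0.     0.006  0.001 -0.001 -0.001]
```

```bash
python3 -m inch '[1,0,2,0.2,0,0,0, 1,0,4,0.2,0,0,0, 1,0,6,0.2,0,0,0, 1,0,7.5,0.2,0,0,0, 1,0,7.5,0.2,0,0,0, 1,0,7.5,0.2,0,0,0,1,0,7.5,0.2,0,0,0]'
python3 - <<'E'
from h import *
go(435,-293,195)
d=cam("wrist"); cv2.imwrite("pics/w5.png",d["bgr"])
E
```

```text
clock: 3.3
eef_pos: [435.2, -293.4, 197.3]
tool_rot: [-1.569, 0.001, -2.728]
force: [-0.2, 0.2, 0.0]
width: 85.6
clock 3.3 at [ 435.2 -293.4  197.3] [-8.990e+01  1.000e-01 -1.563e+02] w 85.6 F [-0.2  0.2  0. ]
shift cm [ 0.    0.23 -0.05] turn [-0.1 -0.  -0.1]
```

View pics/w5.png

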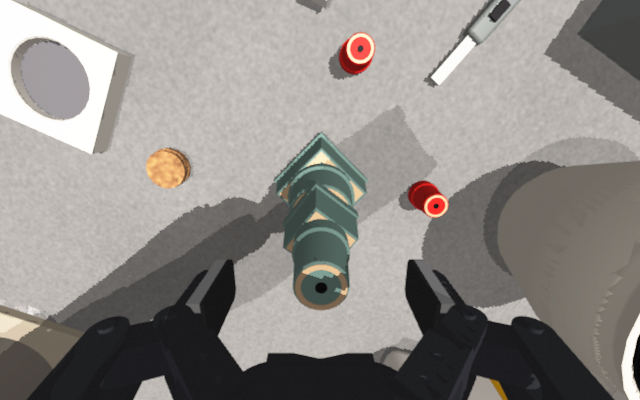

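```bash
python3 -m inch '[0.6,0,0.2,0,0,0,0, 0.5,0,0.2,0,0,0,0, 0.4,0,0.2,0,0,0,0, 0.35,0,0.2,0,0,0,0, 0.3,0,0.2,0,0,0,0, 0.2,0,0.2,0,0,0,0, 0,0,0.2,0,0,0,0, 0,0,0.2,0,0,0,0, 0,0,0.2,0,0,0,0, 0,0,0.2,0,0,0,0]'
python3 - <<'E'
from h import *
go(435,-293,195)
d=cam("wrist"); cv2.imwrite("pics/w6.png",d["bgr"])
s=cam("scene"); crop(s,160,150,290,310,4,"pics/s6.png")
E
```

```text
clock: 4.35
eef_pos: [434.7, -293.2, 194.5]
tool_rot: [-1.57, 0.0, -2.728]
force: [-0.7, -1.0, 3.4]
width: 26.1
clock 4.3 at [ 434.7 -293.2  194.5] [ -90.     0.  -156.3] w 26.1 F [-0.7 -1.   3.4]
shift cm [-0.03 -0.05 -0.01] turn [-0. -0. -0.]
```

View pics/w6.png

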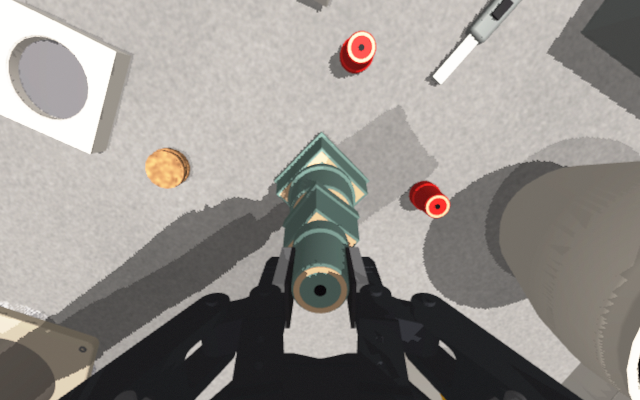

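View pics/s6.png

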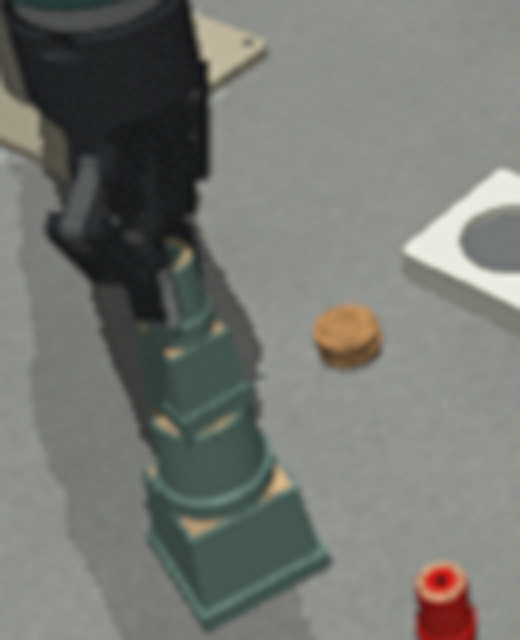

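```bash
python3 -m inch '[0,0,-0.5,0,0,0,0, 0,0,-2,0,0,0,0, 0,0,-4,0,0,0,0, 0,0,-6,0,0,0,0, 0,0,-8,0,0,0,0, 0,0,-9,0,0,0,0, 0,0,-9,0,0,0,0, 0,0,-9,0,0,0,0]'
python3 - <<'E'
from h import *
go(426.2,294,285)
s=cam("scene"); crop(s,160,130,290,310,3,"pics/s7.png")
d=cam("wrist"); cv2.imwrite("pics/w7.png",d["bgr"])
E
```

```text
clock: 5.25
eef_pos: [434.0, -292.6, 283.5]
tool_rot: [-1.572, -0.001, -2.728]
force: [0.2, 0.3, -1.8]
width: 26.4
clock 5.2 at [ 434.  -292.6  283.5] [ -90.1   -0.  -156.3] w 26.4 F [ 0.2  0.3 -1.8]
shift cm [-22.88  -0.09 -54.02] turn [ 0.1 -0.   0. ]
```

View pics/s7.png

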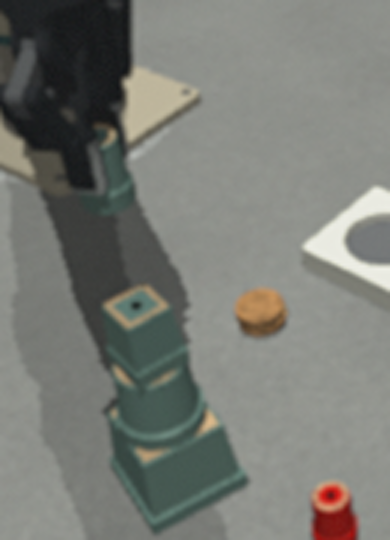

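View pics/w7.png

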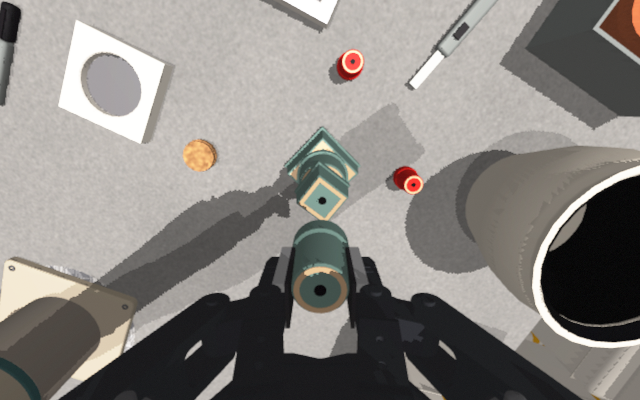

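```bash
python3 -m inch '[0,-0.8,0,-2,0,0,0, 0,-2.4,0,-5.5,0,0,0, 0,-4.2,0,-10,0,0,0, 0,-6.1,0,-14.5,0,0,0, 0,-8,0,-19,0,0,0, 0,-10,0,-23.5,0,0,0, 0,-11.9,0,-28,0,0,0, 0,-13.8,0,-32.5,0,0,0, 0,-15.7,0,-37,0,0,0, 0,-17.6,0,-41.5,0,0,0, 0,-19.3,0,-45.5,0,0,0, 0,-20.8,0,-49,0,0,0]'
python3 - <<'E'
from h import *
go(426.2,294,285)
E
```

```text
clock: 6.55
eef_pos: [427.0, 241.6, 283.5]
tool_rot: [-1.571, -0.001, -2.726]
force: [0.7, -0.5, 0.2]
width: 26.5
clock 6.5 at [427.  241.6 283.5] [-9.000e+01 -1.000e-01 -1.562e+02] w 26.5 F [ 0.7 -0.5  0.2]
shift cm [-2.04 -0.15 -4.83] turn [ 0.  -0.   0.1]
```

```bash
python3 -m inch '[0,-1.2,1,-2.8,0,0,0, 0,-2,4,-4.7,0,0,0, 0,-2.1,8,-4.9,0,0,0, 0,-2.1,12,-4.9,0,0,0, 0,-2.1,15,-4.9,0,0,0, 0,-2.1,18,-4.9,0,0,0, 0,-2.1,19.5,-4.9,0,0,0, 0,-2.1,19.5,-4.9,0,0,0,0,-2.1,19.5,-4.9,0,0,0,0,-2.1,19.5,-4.9,0,0,0]'
python3 - <<'E'
from h import *
go(426.2,294,31)
d=cam("wrist"); cv2.imwrite("pics/w8.png",d["bgr"])
t=cam("top"); crop(t,130,200,240,300,6,"pics/t8.png")
s=cam("scene"); crop(s,290,110,400,200,5,"pics/s8.png")
E
```

```text
clock: 7.55
eef_pos: [428.0, 293.0, 90.1]
tool_rot: [-1.571, 0.001, -2.728]
force: [0.2, 0.3, -0.6]
width: 26.4
clock 7.5 at [428.  293.   90.1] [-9.000e+01  1.000e-01 -1.563e+02] w 26.4 F [ 0.2  0.3 -0.6]
shift cm [ 0.13  5.91 -0.16] turn [ 0.   0.  -0.1]
```

View pics/w8.png

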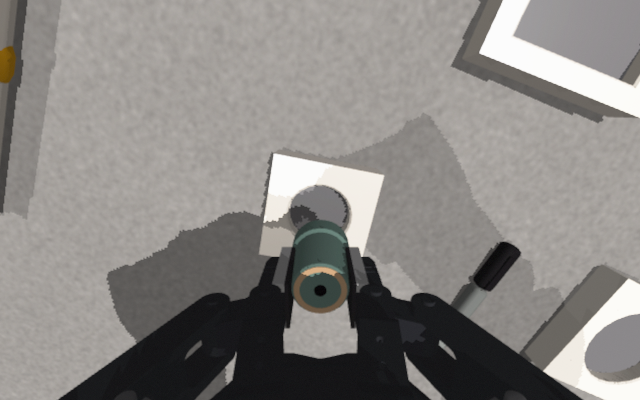

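View pics/t8.png

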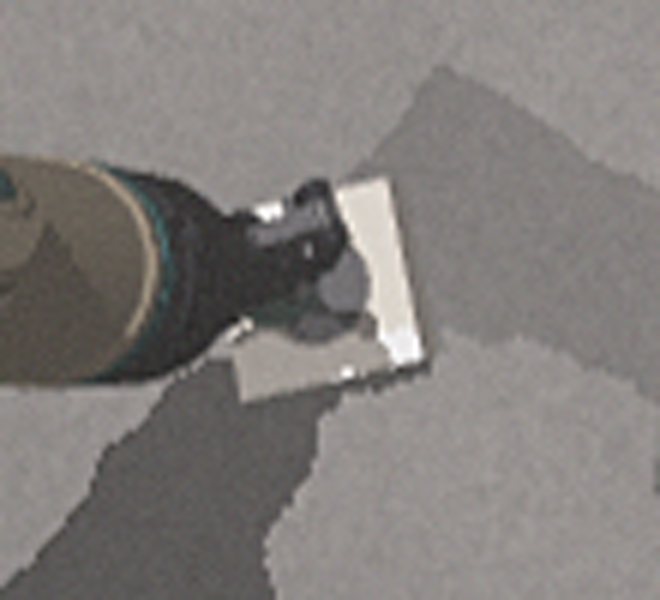

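View pics/s8.png

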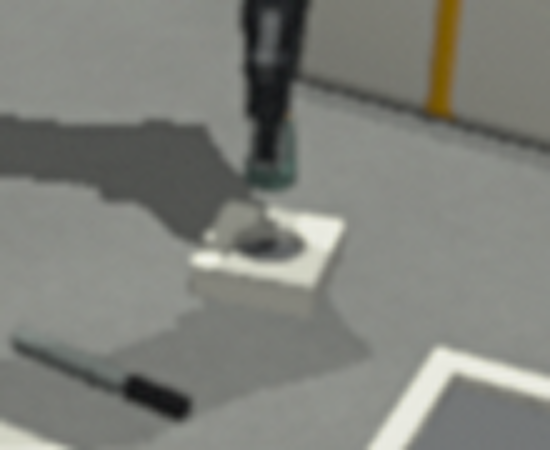

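T is held upright above its base; in the wrist view the recess is centred near (320,213). I'll check that against the projected position before lowering.

Run:
```python
from h import *
d=cam("wrist"); print(proj(d,[426.2,294,24]))
m=(d["bgr"].min(2)>190).astype(np.uint8)
for p in ((275,153),(383,176),(260,252),(367,252)): print(onz(d,*p,24).round(1))
# recess: left/right extremes row & top
for p in ((290,212),(349.5,212),(320,184)): print(p,onz(d,*p,24).round(1))
go(426.2,294,31)
```

```text
[318.33774463 220.32143913]
[460.4 342.3  24. ]
[476.3 264.9  24. ]
[383.5 325.3  24. ]
[417.2 248.4  24. ]
(290, 212) [423.8 316.1  24. ]
(349.5, 212) [441.7 275.3  24. ]
(320, 184) [452.6 304.2  24. ]
clock 7.8 at [428.  292.8  90.2] [-9.000e+01  1.000e-01 -1.563e+02] w 26.8 F [ 0.  -0.6 -0.7]
shift cm [ 0.12  5.92 -0.18] turn [ 0.   0.  -0.1]
```

Run:
```python
from h import *
d=cam("wrist"); p=st()["eef_pos"]; print(proj(d,[p[0],p[1],p[2]+27.5]), onz(d,320.2,290.3,p[2]+27.5), p)
```

```text
[321.34186176 291.59182403] [428.30697661 293.50131247 117.5381468 ] [427.89201805 292.7514417   90.0381468 ]
```

```bash
python3 -m inch '[0,0,2,-0.1,0,0,0, 0,0,4,-0.1,0,0,0, 0,0,4.8,-0.1,0,0,0, 0,0,5.3,-0.1,0,0,0, 0,0,5.5,-0.1,0,0,0, 0,0,5.6,-0.1,0,0,0, 0,0,5.6,-0.1,0,0,0, 0,0,5.6,-0.1,0,0,0]'; python3 -m inch '[0,0,0.1,0,0,0,0, 0,0,0.2,0,0,0,0, 0,0,0.2,0,0,0,0,0,0,0.2,0,0,0,0]'
```

```text
clock: 8.6
eef_pos: [427.4, 293.7, 33.8]
tool_rot: [-1.571, 0.001, -2.728]
force: [0.7, -0.6, -0.4]
width: 26.2
clock: 9.0
eef_pos: [427.1, 293.4, 31.3]
tool_rot: [-1.571, -0.0, -2.728]
force: [-0.8, 0.3, 0.2]
width: 26.3
```

```bash
python3 -m inch '[0,0,0.1,0,0,0,0, 0,0,0.1,0,0,0,0, 0,0,0.1,0,0,0,0]';  python3 -m inch '[0,0,0.1,0,0,0,0, 0,0,0.1,0,0,0,0,0,0,0.1,0,0,0,0]'
```

```text
clock: 9.3
eef_pos: [427.2, 293.5, 30.6]
tool_rot: [-1.571, 0.0, -2.728]
force: [0.1, -0.9, 3.7]
width: 26.4
clock: 9.6
eef_pos: [427.3, 293.5, 30.5]
tool_rot: [-1.571, 0.001, -2.728]
force: [-1.7, -1.2, 13.6]
width: 26.6
```

```bash
python3 -m inch '[0.35,0,-0.1,0,0,0,0, 0.4,0,-0.1,0,0,0,0, 0.5,0,-0.1,0,0,0,0, 0.7,0,-0.1,0,0,0,0, 1,0,-0.1,0,0,0,0, 1,0,-0.1,0,0,0,0, 1,0,-0.1,0,0,0,0, 1,0,-2,0,0,0,0, 1,0,-5,0,0,0,0, 1,0,-9,0,0,0,0, 1,0,-13,0,0,0,0, 1,0,-17,0,0,0,0]'
python3 - <<'E'
from h import *
d=cam("wrist"); cv2.imwrite("pics/w9.png",d["bgr"])
go(436,-293,290)
s=cam("scene"); crop(s,290,110,400,200,5,"pics/s9.png")
E
```

```text
clock: 10.8
eef_pos: [426.8, 293.2, 200.9]
tool_rot: [-1.571, -0.0, -2.728]
force: [0.5, 0.6, -0.3]
width: 85.2
clock 10.8 at [429.8 295.8 206.9] [ -90.1    0.6 -156.3] w 85.3 F [0.7 0.8 3.8]
shift cm [23.02 -8.67 54.14] turn [ 0.1  0.  -0.6]
```

View pics/w9.png

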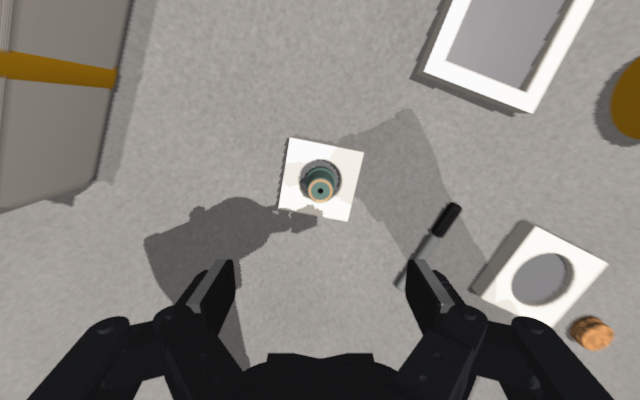

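View pics/s9.png

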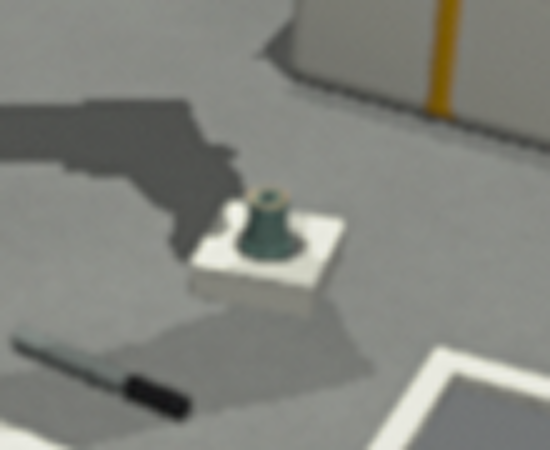

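T stands upright inside its recess (wrist hole at (320,190)). Next I return to the stack for S, turning the jaws to its sides on the way.

```bash
python3 -m inch '[1,0.8,-3,2,0,0,0, 1,2.4,-6,5.5,0,-4,0, 1,4.2,-8.7,10,0,-10,0, 1,6.1,-8.7,14.5,0,-15,0, 1,8,-8.7,19,0,-20,0, 1,10,-8.7,23.5,0,-26,0, 1,11.9,-8.7,28,0,-31,0, 1,13.8,-8.7,32.5,0,-36,0, 1,15.7,-8.7,37,0,-41,0, 1,17.6,-8.7,41.5,0,-46,0, 1,19.4,-8.7,45.7,0,-46,0, 1,21.2,-8.7,50,0,-46,0]'
python3 - <<'E'
from h import *
go(425,-290,260,-110)
E
```

```text
clock: 12.1
eef_pos: [433.2, -251.4, 285.6]
tool_rot: [-1.572, 0.0, -1.925]
force: [1.1, 0.3, 0.4]
width: 85.1
clock 12.1 at [ 433.2 -251.4  285.6] [ -90.1    0.  -110.3] w 85.1 F [1.1 0.3 0.4]
shift cm [3.9  2.56 0.57] turn [ 0.1 -0.3 -0. ]
```

```bash
python3 -m inch '[1,2,1,0.8,0,0,0, 1,3.9,3,1.6,0,0,0, 1,3.9,5,1.6,0,0,0, 1,3.9,5,1.6,0,0,0,1,3.9,5,1.6,0,0,0,1,3.9,5,1.6,0,0,0,1,3.9,5,1.6,0,0,0,1,3.9,5,1.6,0,0,0]'
python3 - <<'E'
from h import *
d=cam("wrist"); cv2.imwrite("pics/w10.png",d["bgr"]); crop(d,260,150,400,300,5,"pics/w10c.png")
go(435,-293,145,-110); print(proj(d,[435,-293,176]))
E
```

```text
clock: 12.9
eef_pos: [436.0, -291.6, 237.1]
tool_rot: [-1.569, -0.0, -1.924]
force: [0.8, 0.4, 0.4]
width: 85.5
clock 12.9 at [ 435.9 -291.6  237. ] [ -89.9   -0.  -110.3] w 85.3 F [-0.1  0.5  0.2]
shift cm [ 0.16  9.2  -0.04] turn [-0.1 -0.3  0. ]
[319.33477825 223.41978831]
```

View pics/w10.png

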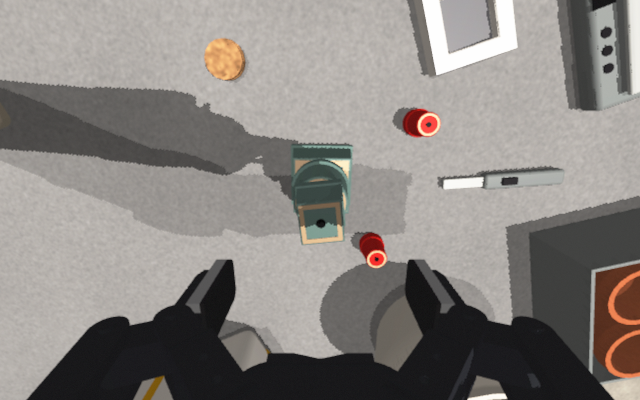

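View pics/w10c.png

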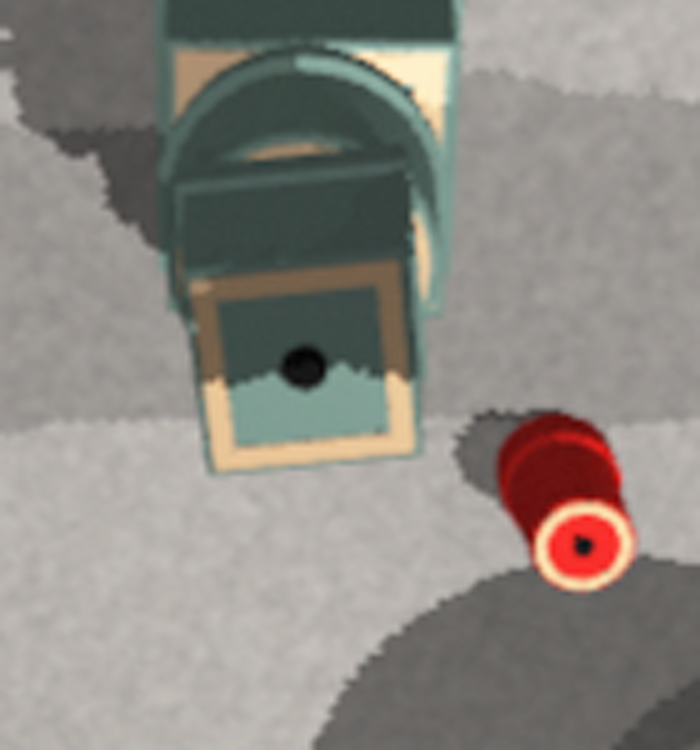

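S's drain hole is at (320,223), as predicted, and S is turned about 5° counter-clockwise from the jaws. The red pot at (376,258) is far below the jaws.

```bash
python3 -m inch '[1,0.1,2,0,0,-5.3,0, 1,0.1,4,0,0,-5.3,0, 1,0.1,6,0,0,-5.3,0, 1,0.1,8,0,0,-5.3,0, 1,0.1,9.1,0,0,-5.3,0, 1,0.1,9.1,0,0,-5.3,0, 1,0.1,9.1,0,0,-5.3,0]'
python3 - <<'E'
from h import *
go(435,-293,146,-105)
d=cam("wrist"); cv2.imwrite("pics/w11.png",d["bgr"]); print(proj(d,[435,-293,176]))
E
```

```text
clock: 13.65
eef_pos: [435.6, -292.8, 145.9]
tool_rot: [-1.57, -0.0, -1.832]
force: [0.8, 0.5, 0.7]
width: 85.2
clock 13.7 at [ 435.6 -292.8  145.9] [ -90.   -0. -105.] w 85.2 F [0.8 0.5 0.7]
shift cm [ 0.04 -0.01 -0.05] turn [-0.  0.  0.]
[319.04624272 296.443895  ]
```

View pics/w11.png

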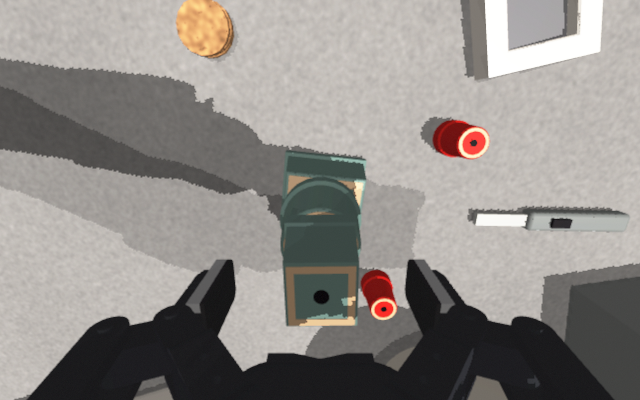

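S is square to the jaws and centred between them at (321,296). Close the jaws and lift.

```bash
python3 -m inch '[0.6,0,0,0,0,0,0, 0.55,0,0,0,0,0,0, 0.5,0,0,0,0,0,0, 0.45,0,0,0,0,0,0, 0.4,0,0,0,0,0,0, 0.3,0,0,0,0,0,0, 0,0,0,0,0,0,0, 0,0,0,0,0,0,0, 0,0,0,0,0,0,0, 0,0,0,0,0,0,0]' && python3 -m inch '[0,0,-0.5,0,0,0,0, 0,0,-2,0,0,0,0, 0,0,-4,0,0,0,0, 0,0,-6,0,0,0,0, 0,0,-8,0,0,0,0, 0,0,-9,0,0,0,0, 0,0,-9,0,0,0,0]'
python3 - <<'E'
from h import *
go(638.5,-187.5,235,-91.2)
d=cam("wrist"); cv2.imwrite("pics/w12.png",d["bgr"]); p=st()["eef_pos"]; print(proj(d,[p[0],p[1],p[2]+30]))
s=cam("scene"); crop(s,160,130,290,310,3,"pics/s12.png")
E
```

```text
clock: 14.7
eef_pos: [435.3, -292.8, 145.7]
tool_rot: [-1.57, -0.0, -1.833]
force: [0.2, 0.7, 6.3]
width: 34.2
clock: 15.4
eef_pos: [435.8, -293.0, 236.3]
tool_rot: [-1.568, -0.001, -1.833]
force: [-0.2, -0.7, 0.0]
width: 34.7
clock 15.4 at [ 435.8 -293.   236.3] [ -89.9   -0.  -105. ] w 34.7 F [-0.2 -0.7  0. ]
shift cm [-15.44   0.16  16.85] turn [ -0.1 -13.8   0.1]
[318.6882596  293.88613977]
```

View pics/w12.png

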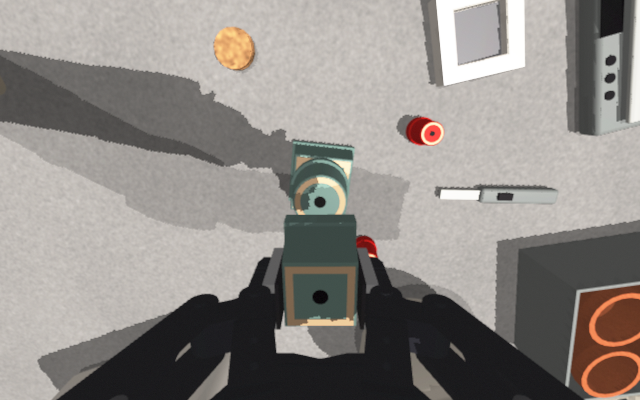

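View pics/s12.png

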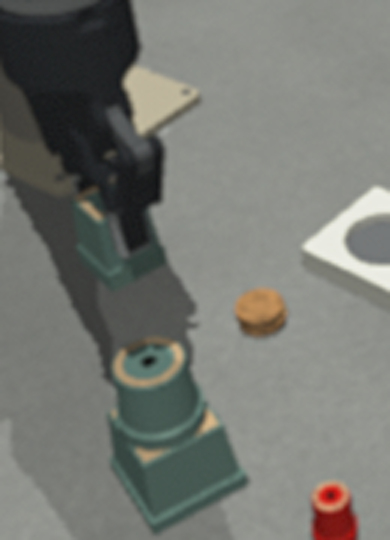

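```bash
python3 -m inch '[0,-1.5,0,1.7,0,-2,0, 0,-4.2,0,4.7,0,-5,0, 0,-7.4,0,8.1,0,-8,0, 0,-10.6,0,11.6,0,-11,0, 0,-13.5,1,14.8,0,-13.8,0, 0,-15,4,16.4,0,-13.8,0, 0,-15.4,8,16.8,0,-13.8,0, 0,-15.4,11.5,16.8,0,-13.8,0, 0,-15.4,14,16.8,0,-13.8,0, 0,-15.4,14,16.8,0,-13.8,0, 0,-15.4,14,16.8,0,-13.8,0, 0,-15.4,14,16.8,0,-13.8,0]'
python3 - <<'E'
from h import *
go(638.5,-187.5,34,-91.2)
d=cam("wrist"); cv2.imwrite("pics/w13.png",d["bgr"]); print(proj(d,[638.5,-187.5,24])); p=st()["eef_pos"]; print(proj(d,[p[0],p[1],p[2]+30]))
E
```

```text
clock: 16.7
eef_pos: [638.4, -187.5, 96.7]
tool_rot: [-1.568, -0.0, -1.592]
force: [-0.2, -0.4, -0.7]
width: 34.0
clock 16.7 at [ 638.4 -187.5   96.7] [-89.9  -0.  -91.2] w 34.0 F [-0.2 -0.4 -0.7]
shift cm [-0.    6.27 -0.  ] turn [-0.1  0.   0. ]
[319.68057104 215.88147292]
[320.29727808 296.2008148 ]
```

View pics/w13.png

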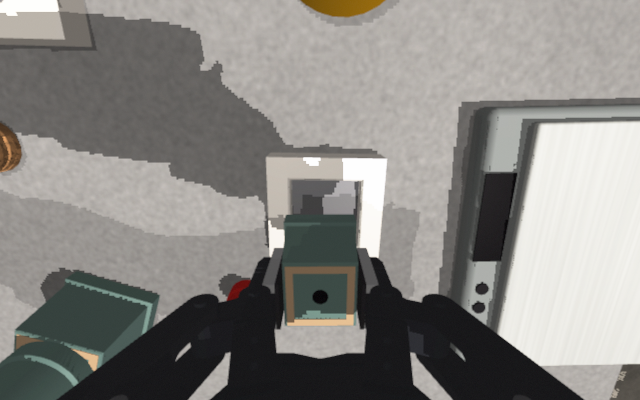

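Run:
```python
from h import *
d=cam("wrist")
for p in ((289,180),(361,180),(267,157),(386,157)): print(onz(d,*p,24).round(1))
```

```text
[ 616.3 -158.6   24. ]
[ 670.2 -159.8   24. ]
[ 601.2 -141.1   24. ]
[ 688.1 -143.    24. ]
```

```bash
python3 -m inch '[0,0,1,0.35,0,0,0, 0,0,3,0.35,0,0,0, 0,0,4.5,0.35,0,0,0, 0,0,5.3,0.35,0,0,0, 0,0,5.7,0.35,0,0,0, 0,0,5.9,0.35,0,0,0, 0,0,6,0.35,0,0,0, 0,0,6.1,0.35,0,0,0, 0,0,6.1,0.35,0,0,0]';python3 -m inch '[0,0,0.1,0,0,0,0, 0,0,0.1,0,0,0,0, 0,0,0.2,0,0,0,0, 0,0,0.2,0,0,0,0]'
```

```text
clock: 17.7
eef_pos: [641.0, -187.5, 34.7]
tool_rot: [-1.57, -0.0, -1.592]
force: [-0.6, -0.1, -1.6]
width: 34.5
clock: 18.1
eef_pos: [641.2, -187.5, 33.8]
tool_rot: [-1.57, -0.0, -1.592]
force: [-0.9, 1.2, 8.3]
width: 33.8
```

Contact came at TCP z 33.8, against 34 predicted. Release and rise.

```bash
python3 -m inch '[0.42,0,-0.05,0,0,0,0, 0.45,0,-0.1,0,0,0,0, 0.5,0,-0.1,0,0,0,0, 0.7,0,-0.1,0,0,0,0, 1,0,-0.1,0,0,0,0, 1,0,-0.1,0,0,0,0, 1,0,-0.1,0,0,0,0, 1,0,-2,0,0,0,0, 1,0,-5,0,0,0,0, 1,0,-9,0,0,0,0, 1,0,-13,0,0,0,0, 1,0,-16,0,0,0,0]'
python3 - <<'E'
from h import *
d=cam("wrist"); cv2.imwrite("pics/w14.png",d["bgr"])
go(435,-293,235,-110)
s=cam("scene"); crop(s,270,240,380,340,5,"pics/s14.png")
E
```

```text
clock: 19.3
eef_pos: [641.5, -187.5, 195.1]
tool_rot: [-1.568, -0.0, -1.592]
force: [-0.4, 0.2, 0.2]
width: 85.0
clock 19.4 at [ 644.3 -187.9  200.2] [-89.4  -0.1 -91.2] w 85.4 F [1.9 0.3 2.6]
shift cm [ 10.95  -3.67 -20.66] turn [-0.6 18.8  0. ]
```

View pics/w14.png

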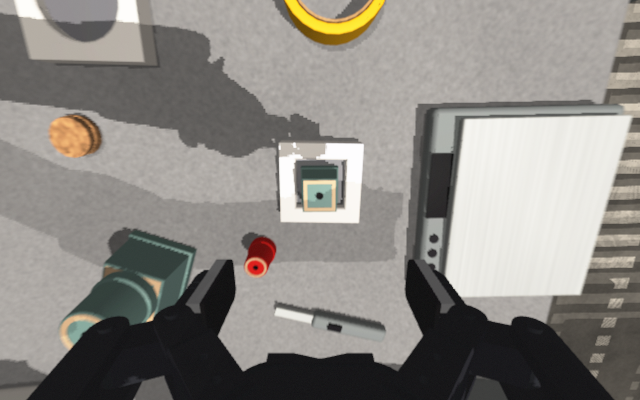

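View pics/s14.png

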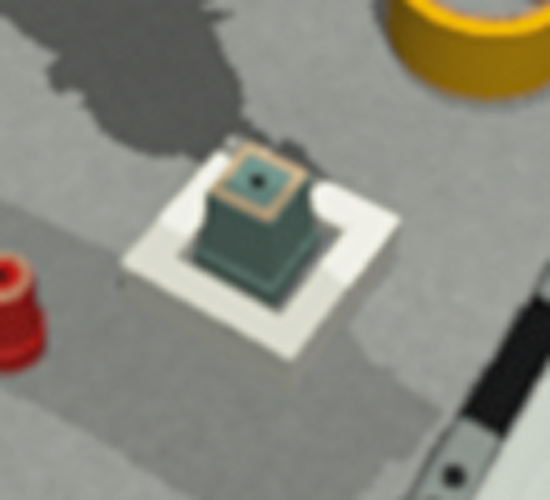

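S is seated in its recess (wrist hole at (319,196)). Next is M.

```bash
python3 -m inch '[1,1,-1,-2,0,2,0, 1,3,-2.5,-5.7,0,7,0, 1,5.2,-3.7,-10,0,12,0, 1,7.5,-3.7,-14.2,0,18.8,0, 1,9.5,-3.7,-18,0,18.8,0, 1,11,-2,-20.3,0,18.8,0, 1,11,0,-20.7,0,18.8,0, 1,11,1,-20.7,0,18.8,0, 1,11,1,-20.7,0,18.8,0, 1,11,1,-20.7,0,18.8,0, 1,11,1,-20.7,0,18.8,0, 1,11,1,-20.7,0,18.8,0]'
python3 - <<'E'
from h import *
d=cam("wrist"); cv2.imwrite("pics/w15.png",d["bgr"])
go(435,-293,91,-110); print(proj(d,[435,-293,124]))
E
```

```text
clock: 20.6
eef_pos: [432.5, -292.9, 182.9]
tool_rot: [-1.569, -0.0, -1.919]
force: [0.2, -0.5, -0.0]
width: 85.3
clock 20.6 at [ 432.3 -293.   182.8] [ -89.9   -0.  -109.9] w 85.4 F [ 0.2 -1.2  0.2]
shift cm [-0.09  9.19  0.25] turn [-0.1  0.1  0. ]
[323.18337646 221.46191659]
```

View pics/w15.png

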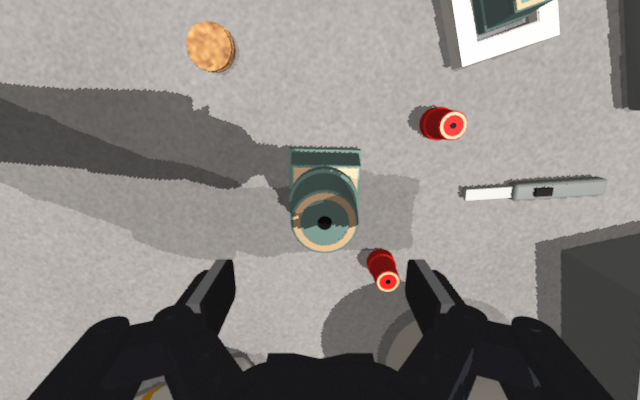

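```bash
python3 -m inch '[1,0,2,0.3,0,0,0, 1,0,4,0.3,0,0,0, 1,0,6,0.3,0,0,0, 1,0,8,0.3,0,0,0, 1,0,9.1,0.3,0,0,0, 1,0,9.1,0.3,0,0,0, 1,0,9.1,0.3,0,0,0]'
python3 - <<'E'
from h import *
go(435.5,-293.5,91,-110)
d=cam("wrist"); cv2.imwrite("pics/w16.png",d["bgr"]); print(proj(d,[435,-293,124]))
E
```

```text
clock: 21.35
eef_pos: [434.8, -294.2, 91.8]
tool_rot: [-1.57, -0.0, -1.92]
force: [0.6, 0.3, -0.7]
width: 85.5
clock 21.4 at [ 434.8 -294.2   91.8] [ -90.   -0. -110.] w 85.5 F [ 0.6  0.3 -0.7]
shift cm [-0.09  0.08  0.04] turn [-0.  0.  0.]
[319.81347783 296.14604376]
```

View pics/w16.png

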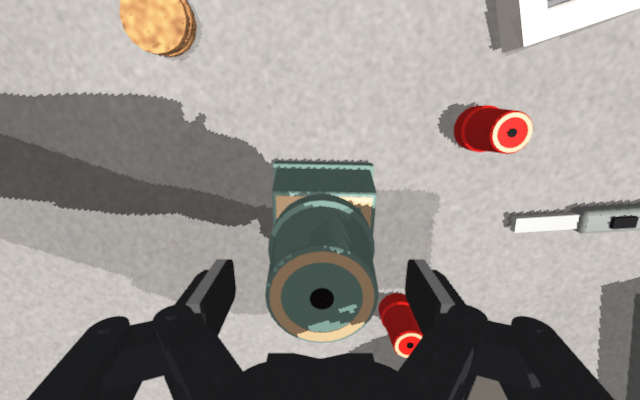

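```bash
python3 -m inch '[0.8,0,0,0,0,0,0, 0.75,0,0,0,0,0,0, 0.7,0,0,0,0,0,0, 0.65,0,0,0,0,0,0, 0.6,0,0,0,0,0,0, 0.5,0,0,0,0,0,0, 0,0,0,0,0,0,0, 0,0,0,0,0,0,0, 0,0,0,0,0,0,0, 0,0,0,0,0,0,0]' && python3 -m inch '[0,0,-0.5,0,0,0,0, 0,0,-2,0,0,0,0, 0,0,-4,0,0,0,0, 0,0,-6,0,0,0,0, 0,0,-8,0,0,0,0, 0,0,-10,0,0,0,0, 0,0,-10,0,0,0,0, 0,0,-10,0,0,0,0]'
python3 - <<'E'
from h import *
go(424,-7.2,191)
d=cam("wrist"); cv2.imwrite("pics/w17.png",d["bgr"]); p=st()["eef_pos"]; print(proj(d,[p[0],p[1],p[2]+33]))
s=cam("scene"); crop(s,160,130,290,310,3,"pics/s17.png")
E
```

```text
clock: 22.4
eef_pos: [434.9, -294.4, 92.0]
tool_rot: [-1.569, -0.0, -1.92]
force: [-0.0, -0.1, 5.3]
width: 51.6
clock: 23.2
eef_pos: [433.9, -294.0, 190.9]
tool_rot: [-1.571, -0.0, -1.92]
force: [-0.6, 0.0, -2.1]
width: 51.6
clock 23.2 at [ 433.9 -294.   190.9] [ -90.   -0. -110.] w 51.6 F [-0.6  0.  -2.1]
shift cm [-26.61  -0.   -10.74] turn [ 0. -0.  0.]
[319.2234971  298.58883281]
```

View pics/w17.png

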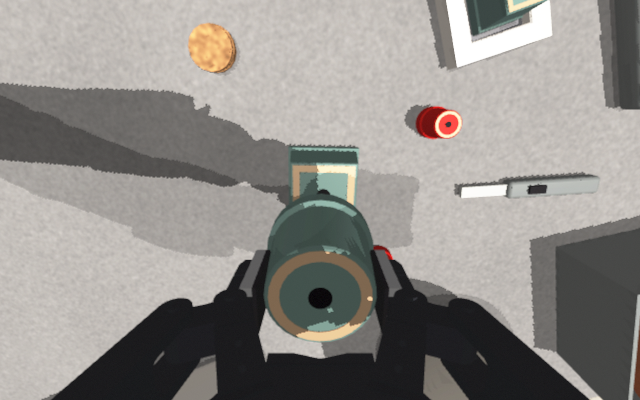

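View pics/s17.png

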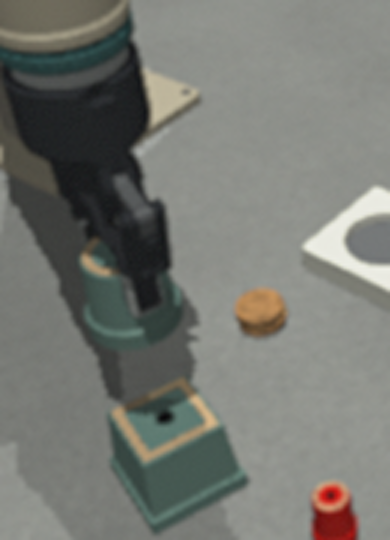

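```bash
python3 -m inch '[0,-2,0,-0.8,0,0,0, 0,-5.5,0,-2.2,0,0,0, 0,-9.8,0,-4,0,0,0, 0,-14,0,-5.6,0,0,0, 0,-18.2,0,-7.3,0,0,0, 0,-22.3,0,-9,0,0,0, 0,-25.3,2,-10.2,0,0,0, 0,-26.6,5,-10.7,0,0,0, 0,-26.6,9,-10.7,0,0,0, 0,-26.6,9,-10.7,0,0,0, 0,-26.6,9,-10.7,0,0,0, 0,-26.6,9,-10.7,0,0,0]'
python3 - <<'E'
from h import *
go(424,-7.2,38)
d=cam("wrist"); cv2.imwrite("pics/w18.png",d["bgr"]); print(proj(d,[424,-7.2,24])); p=st()["eef_pos"]; print(proj(d,[p[0],p[1],p[2]+32]))
E
```

```text
clock: 24.5
eef_pos: [425.6, -8.0, 102.5]
tool_rot: [-1.569, 0.001, -1.921]
force: [0.1, -0.1, -1.7]
width: 51.7
clock 24.5 at [425.6  -8.  102.5] [ -89.9    0.  -110.1] w 51.7 F [ 0.1 -0.1 -1.7]
shift cm [-0.01  6.45 -0.19] turn [-0.1 -0.  -0. ]
[317.59674244 213.29617167]
[321.13792996 298.52765206]
```

View pics/w18.png

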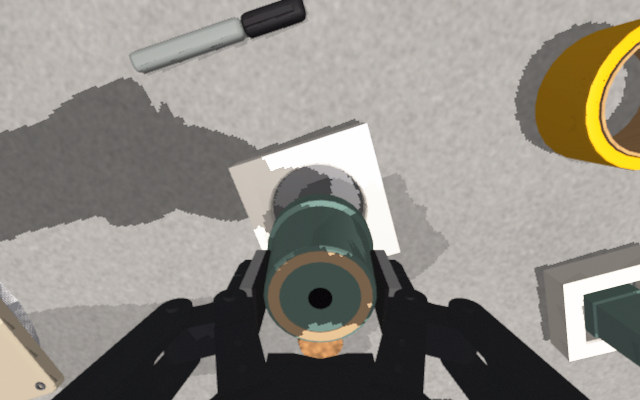

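Run:
```python
from h import *
d=cam("wrist"); R=Ro.from_euler("xyz",st()["tool_rot"])
p=onz(d,318,164,24); print(p.round(1),(p+38*R.apply([1,0,0])).round(1))
a,b=onz(d,273,203,24),onz(d,367,203,24); print(np.linalg.norm(a-b),((a+b)/2).round(1))
A,B,C=onz(d,230,167,24),onz(d,367,123,24),onz(d,399,249,24); print(np.linalg.norm(A-B),np.linalg.norm(C-B),((A+C)/2).round(1)); print(st()["eef_pos"])
```

```text
[438.3  29.6  24. ] [425.2  -6.1  24. ]
74.03330464882059 [4.291e+02 1.000e-01 2.400e+01]
107.12827832326664 105.78421135982273 [425.9  -4.9  24. ]
[425.94374988  -8.03916227 102.87870338]
```

```bash
python3 -m inch '[0,-0.2,1,-0.1,0,0,0, 0,-0.2,3,-0.1,0,0,0, 0,-0.2,4.7,-0.1,0,0,0, 0,-0.2,5.6,-0.1,0,0,0, 0,-0.2,6,-0.1,0,0,0, 0,-0.2,6.2,-0.1,0,0,0, 0,-0.2,6.3,-0.1,0,0,0, 0,-0.2,6.3,-0.1,0,0,0]';python3 -m inch '[0,0,0.1,0,0,0,0, 0,0,0.2,0,0,0,0, 0,0,0.2,0,0,0,0]'
```

```text
clock: 25.4
eef_pos: [424.7, -5.4, 38.4]
tool_rot: [-1.57, 0.0, -1.92]
force: [0.9, 0.1, -1.2]
width: 51.2
clock: 25.7
eef_pos: [424.8, -5.4, 37.9]
tool_rot: [-1.568, -0.0, -1.92]
force: [-2.5, 0.0, 18.1]
width: 51.2
```

```bash
python3 -m inch '[0,0,0.05,0,0,0,0, 0,0,0.1,0,0,0,0, 0,0,0.1,0,0,0,0]'
```

```text
clock: 26.0
eef_pos: [424.8, -5.4, 37.8]
tool_rot: [-1.567, -0.0, -1.92]
force: [-5.3, 0.5, 34.5]
width: 51.7
```

Firm contact at TCP z 37.8 (34.5 N). Back off slightly, then release.

```bash
python3 -m inch '[0,0,-0.15,0,0,0,0, 0,0,-0.2,0,0,0,0, 0.65,0,-0.2,0,0,0,0, 0.7,0,-0.2,0,0,0,0, 0.85,0,-0.2,0,0,0,0, 1,0,-0.2,0,0,0,0, 1,0,-0.2,0,0,0,0, 1,0,-2,0,0,0,0, 1,0,-5,0,0,0,0, 1,0,-9,0,0,0,0, 1,0,-11,0,0,0,0, 1,0,-13,0,0,0,0]'
python3 - <<'E'
from h import *
d=cam("wrist"); cv2.imwrite("pics/w19.png",d["bgr"])
go(435,-293,150,-110)
s=cam("scene"); crop(s,240,150,350,250,5,"pics/s19.png")
E
```

```text
clock: 27.2
eef_pos: [424.5, -5.4, 166.6]
tool_rot: [-1.57, 0.0, -1.92]
force: [0.6, 0.5, -0.1]
width: 85.5
clock 27.2 at [426.   -5.2 168.7] [-8.97e+01  1.00e-01 -1.10e+02] w 85.3 F [0.8 0.2 1.7]
shift cm [26.74  1.88 10.68] turn [-0.3  0.  -0.1]
```

View pics/w19.png

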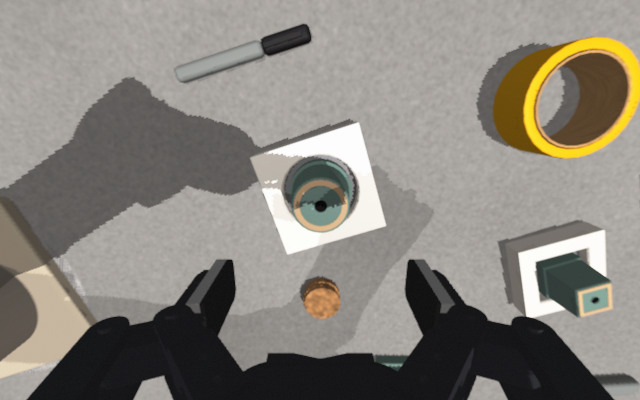

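View pics/s19.png

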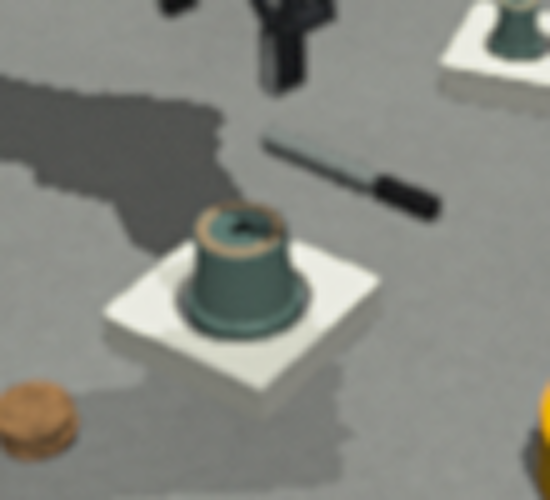

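M is seated (wrist hole at (320,206)). Now L.

```bash
python3 -m inch '[1,2,0,0.8,0,0,0, 1,5.5,0,2.2,0,0,0, 1,9.8,0,4,0,0,0, 1,14,0,5.6,0,0,0, 1,18.2,0,7.3,0,0,0, 1,22.3,0,9,0,0,0, 1,25.3,1,10.2,0,0,0, 1,26.7,2,10.7,0,0,0, 1,26.7,3,10.7,0,0,0, 1,26.7,3,10.7,0,0,0, 1,26.7,3,10.7,0,0,0]'
python3 - <<'E'
from h import *
d=cam("wrist"); cv2.imwrite("pics/w20.png",d["bgr"]);crop(d,250,120,430,310,4,"pics/w20c.png")
go(435,-293,25,-110); print(proj(d,[435,-293,66]))
E
```

```text
clock: 28.4
eef_pos: [434.0, -290.1, 135.0]
tool_rot: [-1.572, 0.001, -1.916]
force: [0.5, 0.3, 0.0]
width: 85.3
clock 28.4 at [ 434.3 -290.5  135.5] [-9.000e+01  1.000e-01 -1.098e+02] w 85.1 F [-0.1  0.6 -0.1]
shift cm [ 0.22 11.05  0.16] turn [ 0.   0.2 -0.1]
[322.67748248 220.65443338]
```

View pics/w20.png

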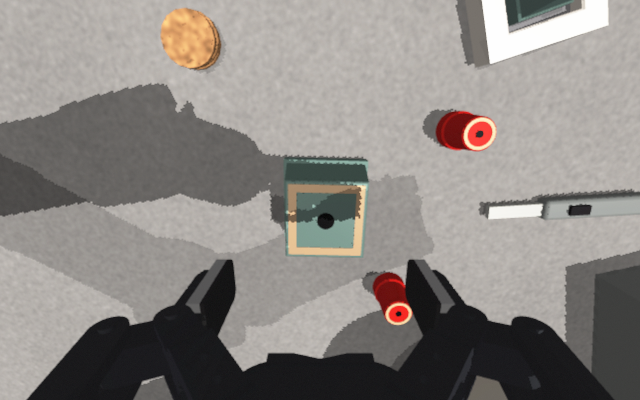

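View pics/w20c.png

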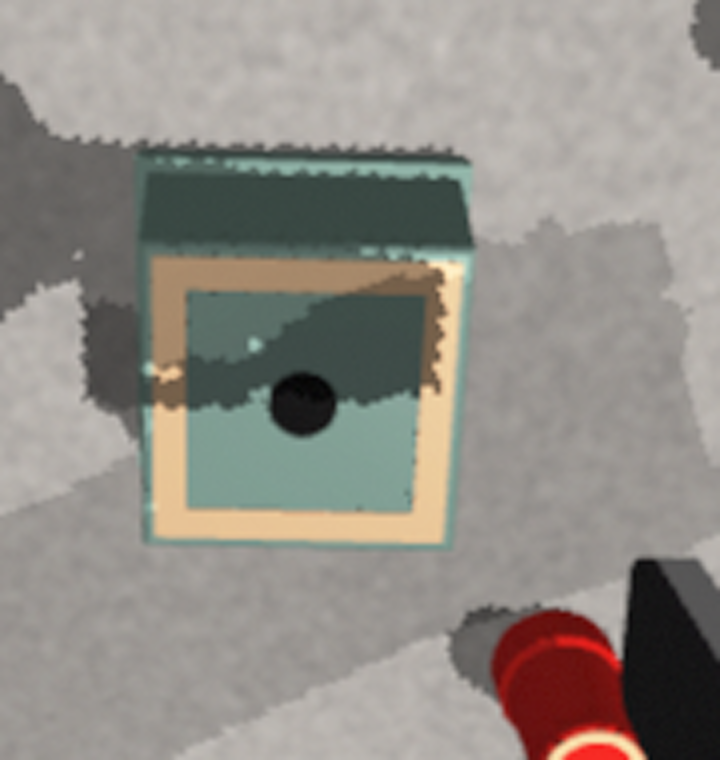

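Run:
```python
from h import *
d=cam("wrist"); c=onz(d,325.4,220.6,66); print("L",c.round(1))
R=Ro.from_euler("xyz",np.radians([-90,0,-111.2]))
for p,z in(((398,314),46),((398,316),46),((480,132),46),((375,290),0)): q=onz(d,*p,z); print(q.round(1),R.inv().apply(q-[c[0],c[1],z]).round(1))
t=cam("top")
for n,p in(("red2 top view",(370+528/6-.4,170+350/6-.4)),): q=onz(t,*p,46); print(n,q.round(1),R.inv().apply(q-[c[0],c[1],46]).round(1))
go(c[0],c[1],80,-111.2)
```

```text
L [ 437.3 -294.3   66. ]
[ 468.  -413.3   46. ] [99.9 -0.  71.6]
[ 467.4 -415.5   46. ] [102.1  -0.   71.9]
[ 570.8 -273.3   46. ] [-67.8   0.  116.8]
[ 453.9 -413.5    0. ] [105.2  -0.   58.6]
red2 top view [ 464. -413.   46.] [101.   -0.   67.8]
clock 28.6 at [ 434.4 -291.4  135.9] [ -90.     0.  -109.8] w 85.5 F [-0.5 -0.6 -0.1]
shift cm [0.17 5.59 0.36] turn [-0.   1.4 -0. ]
```

```bash
python3 -m inch '[1,0.1,2,0.3,0,1.4,0, 1,0.2,4,0.35,0,1.4,0, 1,0.2,5,0.35,0,1.4,0, 1,0.2,5,0.35,0,1.4,0, 1,0.2,5,0.35,0,1.4,0]'
python3 - <<'E'
from h import *
d=cam("wrist"); cv2.imwrite("pics/w21.png",d["bgr"])
go(437,-294,28,-111.2)
E
```

```text
clock: 29.05
eef_pos: [436.8, -295.5, 85.9]
tool_rot: [-1.57, 0.0, -1.943]
force: [-0.3, -0.1, -0.2]
width: 85.1
clock 29.1 at [ 437.  -295.8   86.1] [ -89.9   -0.  -111.4] w 85.1 F [-1.   0.5 -1.3]
shift cm [-0.17  5.81 -0.07] turn [-0.1 -0.2  0. ]
```

View pics/w21.png

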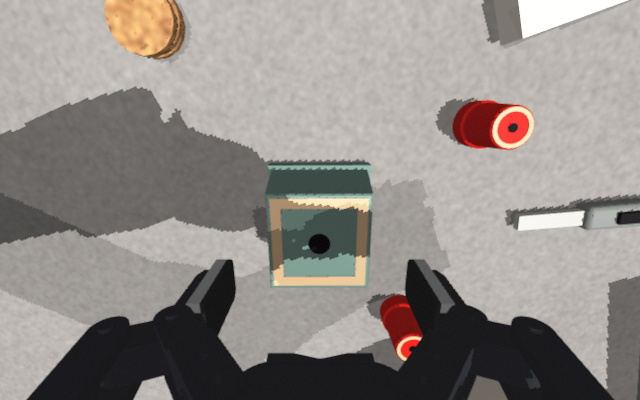

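L is square to the jaws and centred at (319,243). Descend and grip.

```bash
python3 -m inch '[1,-0.1,1.5,0,0,0,0, 1,-0.1,3,0,0,0,0, 1,-0.1,4.2,0,0,0,0, 1,-0.1,5.2,0,0,0,0, 1,-0.1,5.8,0,0,0,0, 1,-0.1,5.8,0,0,0,0, 1,-0.1,5.8,0,0,0,0]' && python3 -m inch '[0.9,0,0,0,0,0,0, 0.85,0,0,0,0,0,0, 0.8,0,0,0,0,0,0, 0.75,0,0,0,0,0,0, 0.7,0,0,0,0,0,0, 0.5,0,0,0,0,0,0, 0,0,0,0,0,0,0, 0,0,0,0,0,0,0, 0,0,0,0,0,0,0]'
python3 - <<'E'
from h import *
go(437,-294,28,-111.2)
d=cam("wrist"); cv2.imwrite("pics/w22.png",d["bgr"])
E
```

```text
clock: 29.8
eef_pos: [437.0, -295.0, 27.5]
tool_rot: [-1.57, 0.0, -1.944]
force: [0.4, -0.6, -0.3]
width: 85.5
clock: 30.7
eef_pos: [436.8, -295.2, 27.9]
tool_rot: [-1.57, -0.0, -1.944]
force: [-0.9, -0.2, 5.4]
width: 65.3
clock 30.7 at [ 436.8 -295.2   27.9] [ -90.    -0.  -111.4] w 65.3 F [-0.9 -0.2  5.4]
shift cm [-0.11 -0.01 -0.03] turn [-0.  -0.2  0. ]
```

View pics/w22.png

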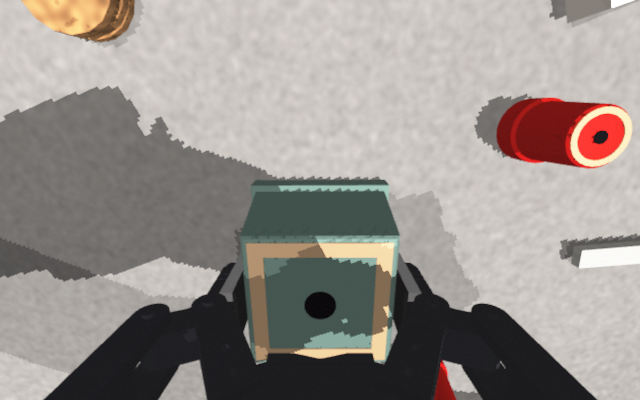

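```bash
python3 -m inch '[0,0,-0.5,0,0,0,0, 0,0,-2,0,0,0,0, 0,0,-4,0,0,0,0, 0,0,-6.5,0,0,0,0, 0,0,-9.5,0,0,0,0, 0,0,-12,0,0,0,0, 0,0,-13,0,0,0,0, 0,0,-13,0,0,0,0]'
python3 - <<'E'
from h import *
go(637,189,158,-85.4)
d=cam("wrist"); cv2.imwrite("pics/w23.png",d["bgr"]); p=st()["eef_pos"]; print(proj(d,[p[0],p[1],p[2]+38]))
E
```

```text
clock: 31.55
eef_pos: [437.1, -295.4, 158.1]
tool_rot: [-1.569, -0.001, -1.945]
force: [-0.8, -0.6, -4.0]
width: 64.9
clock 31.6 at [ 437.1 -295.4  158.1] [ -89.9   -0.  -111.4] w 64.9 F [-0.8 -0.6 -4. ]
shift cm [-5.24e+01 -1.00e-02  9.30e-01] turn [ -0.1 -26.    0.1]
[318.54020588 305.26009058]
```

View pics/w23.png

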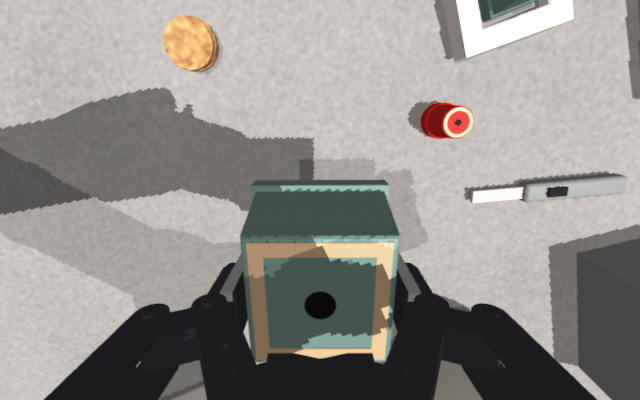

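L is held upright with no slip (hole at (320,305), predicted (319,305)). Next it goes to its base.

```bash
python3 -m inch '[0,-2,0,0,0,-2,0, 0,-5.5,0,0.1,0,-5,0, 0,-10,0,0.2,0,-8,0, 0,-14.8,0,0.3,0,-11,0, 0,-19.6,0,0.3,0,-14,0, 0,-24.4,0,0.4,0,-17,0, 0,-29.2,0,0.5,0,-20,0, 0,-34,0,0.6,0,-23,0, 0,-38.8,0,0.7,0,-26,0, 0,-43.6,0,0.8,0,-26,0, 0,-48,0,0.9,0,-26,0, 0,-51,0,0.9,0,-26,0]'
python3 - <<'E'
from h import *
go(637,189,110,-85.4)
E
```

```text
clock: 32.8
eef_pos: [630.4, 180.6, 154.9]
tool_rot: [-1.573, 0.002, -1.487]
force: [0.3, 0.1, -3.5]
width: 65.0
clock 32.8 at [630.4 180.6 154.9] [-90.2   0.1 -85.2] w 65.0 F [ 0.3  0.1 -3.5]
shift cm [-0.77  4.49  0.74] turn [ 0.2  0.2 -0.1]
```

```bash
python3 -m inch '[0,-0.4,0.5,0.3,0,0,0, 0,-0.8,2,0.6,0,0,0, 0,-0.8,3.5,0.6,0,0,0, 0,-0.8,4.5,0.6,0,0,0, 0,-0.8,4.5,0.6,0,0,0, 0,-0.8,4.5,0.6,0,0,0, 0,-0.8,4.5,0.6,0,0,0]'
python3 - <<'E'
from h import *
go(637,189,40,-85.4)
d=cam("wrist"); cv2.imwrite("pics/w24.png",d["bgr"])
E
```

```text
clock: 33.5
eef_pos: [637.0, 184.8, 113.0]
tool_rot: [-1.57, 0.0, -1.491]
force: [0.7, -0.4, -4.3]
width: 65.1
clock 33.5 at [637.  184.8 113. ] [-89.9   0.  -85.4] w 65.1 F [ 0.7 -0.4 -4.3]
shift cm [-0.42  7.3   0.03] turn [-0.1 -0.  -0. ]
```

View pics/w24.png

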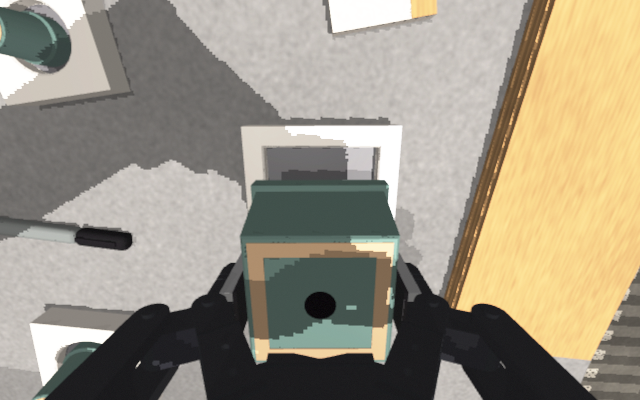

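Run:
```python
from h import *
d=cam("wrist"); crop(d,230,110,420,200,4,"pics/w24c.png")
R=Ro.from_euler("xyz",np.radians([-90,0,-85.4]))
for w,a,b in((90,(263,147),(379,147)),(122,(242,126),(402,125))):
    A=onz(d,*a,24);B=onz(d,*b,24); print(np.linalg.norm(A-B).round(1),np.degrees(np.arctan2(*(B-A)[1::-1])).round(1),((A+B)/2+R.apply([w/2,0,0])).round(1))
print(st()["eef_pos"])
```

```text
90.1 4.6 [637.8 191.   24. ]
121.6 4.9 [638.5 191.2  24. ]
[636.97418532 185.03749447 113.21698377]
```

View pics/w24c.png

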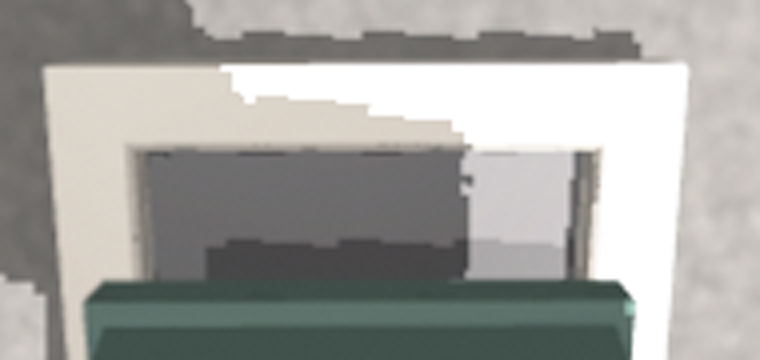

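```bash
python3 -m inch '[0,-0.3,0.5,0,0,0,0, 0,-0.5,2.5,0.1,0,0,0, 0,-0.5,4,0.1,0,0,0, 0,-0.5,4.5,0.1,0,0,0, 0,-0.5,4.5,0.1,0,0,0, 0,-0.5,4.5,0.1,0,0,0]'
python3 - <<'E'
from h import *
go(637.5,190.3,40,-85.4)
d=cam("wrist"); crop(d,210,110,430,330,3,"pics/w25.png")
s=cam("scene"); crop(s,330,130,440,240,5,"pics/s25.png")
E
```

```text
clock: 34.2
eef_pos: [637.3, 190.4, 67.7]
tool_rot: [-1.57, 0.0, -1.49]
force: [-0.1, -0.3, -4.4]
width: 65.0
clock 34.2 at [637.3 190.4  67.7] [-90.    0.  -85.4] w 65.0 F [-0.1 -0.3 -4.4]
shift cm [0.01 2.77 0.01] turn [-0.  0. -0.]
```

View pics/w25.png

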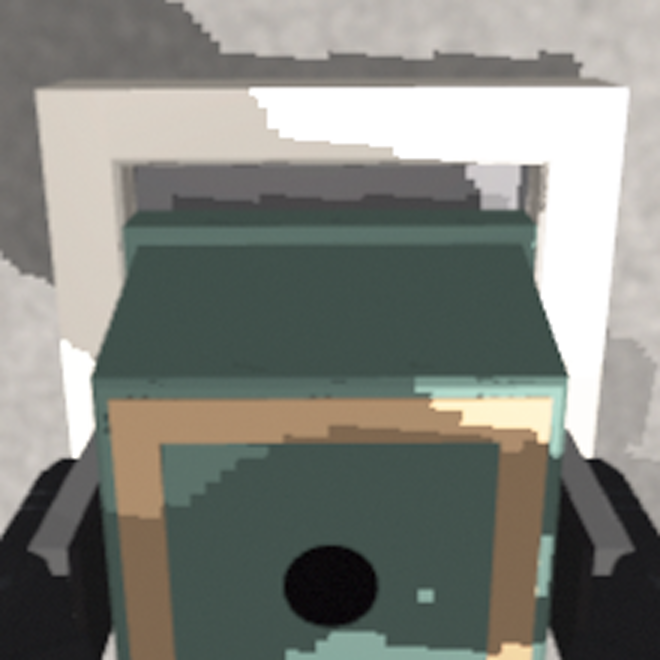

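View pics/s25.png

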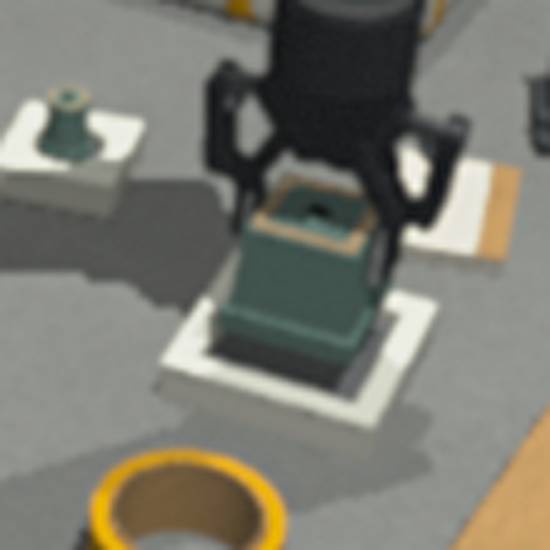

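L is aligned and centred over its recess (edges at x 110–550 in the crop, pot centre x≈330). Lower it.

```bash
python3 -m inch '[0,0,0.7,0,0,0,0, 0,0,1.4,0,0,0,0, 0,0,2,0,0,0,0, 0,0,2.3,0,0,0,0, 0,0,2.5,0,0,0,0, 0,0,2.6,0,0,0,0, 0,0,2.6,0,0,0,0, 0,0,2.6,0,0,0,0]'; python3 -m inch '[0,0,0.1,0,0,0,0, 0,0,0.1,0,0,0,0, 0,0,0.1,0,0,0,0]'
```

```text
clock: 35.1
eef_pos: [637.2, 190.2, 41.5]
tool_rot: [-1.57, 0.0, -1.49]
force: [-0.4, 1.1, -3.5]
width: 65.4
clock: 35.4
eef_pos: [637.1, 190.1, 40.4]
tool_rot: [-1.571, -0.0, -1.49]
force: [0.3, -0.5, -3.4]
width: 65.0
```

```bash
python3 -m inch '[0,0,0.05,0,0,0,0, 0,0,0.1,0,0,0,0, 0,0,0.1,0,0,0,0]'
```

```text
clock: 35.7
eef_pos: [637.1, 190.2, 40.0]
tool_rot: [-1.57, -0.0, -1.49]
force: [-1.2, -0.7, 2.4]
width: 65.1
```

Contact at TCP z 40.0, as predicted. Release and rise.

```bash
python3 -m inch '[0,0,0.05,0,0,0,0, 0.78,0,0,0,0,0,0, 0.82,0,0,0,0,0,0, 0.9,0,0,0,0,0,0, 1,0,0,0,0,0,0, 1,0,0,0,0,0,0, 1,0,0,0,0,0,0, 1,0,-2,0,0,0,0, 1,0,-5,0,0,0,0, 1,0,-9,0,0,0,0, 1,0,-13,0,0,0,0, 1,0,-15,0,0,0,0]' && python3 -m inch '[1,0,-3,0,0,0,0, 1,3,-6,-5,0,0,0,1,3,-6,-10,0,0,0,1,3,-6,-15,0,0,0,1,3,-6,-15,0,0,0,1,3,-6,-15,0,0,0,1,3,-6,-15,0,0,0]'
python3 - <<'E'
from h import *
d=cam("wrist"); cv2.imwrite("pics/w26.png",d["bgr"])
s=cam("scene"); cv2.imwrite("pics/s26.png",s["bgr"]); t=cam("top"); cv2.imwrite("pics/t26.png",t["bgr"])
go(430,-200,300)
E
```

```text
clock: 36.9
eef_pos: [638.4, 191.3, 193.3]
tool_rot: [-1.566, 0.002, -1.49]
force: [0.6, 0.5, 0.1]
width: 85.4
clock: 37.6
eef_pos: [491.1, 148.2, 249.8]
tool_rot: [-1.569, 0.0, -1.491]
force: [-0.0, -0.1, -0.4]
width: 84.9
clock 37.8 at [491.3 148.4 249.2] [-90.    0.1 -85.4] w 85.3 F [-0.2  0.3 -1. ]
shift cm [34.24 -5.12 -8.87] turn [-0.  -0.  -0.1]
```

View pics/s26.png

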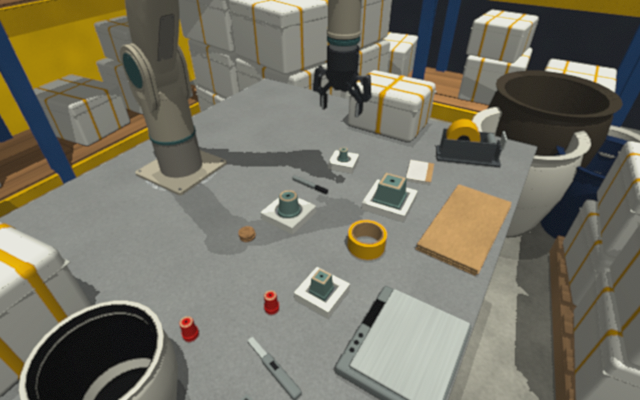

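View pics/t26.png

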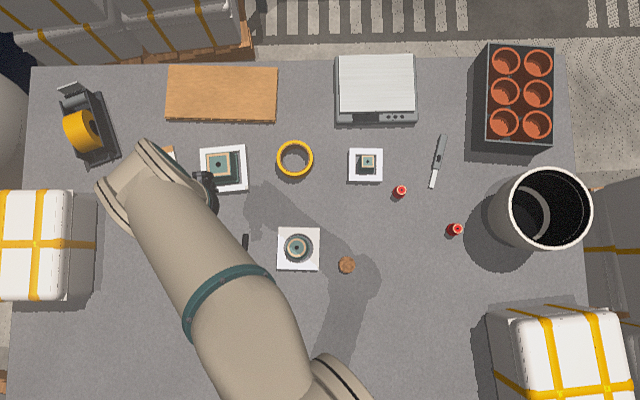

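All four pots stand in their bases. I'll move the arm aside to check the centring numerically from the top camera, with pots and bases measured in the same camera.

```bash
python3 - <<'E'
from h import *
t=cam("top"); crop(t,195,140,395,275,4,"pics/t27.png")
E
python3 -m inch '[1,4,-5,0,0,0,0, 1,9,-5,-2,0,0,0, 1,14,-5,-4,0,0,0, 1,19,-5,-6,0,0,0, 1,24,-5,-8,0,0,0, 1,29,-5,-8.5,0,0,0, 1,34,-5,-8.8,0,0,0,1,34,-5,-8.8,0,0,0,1,34,-5,-8.8,0,0,0,1,34,-5,-8.8,0,0,0]'
python3 - <<'E'
from h import *
t=cam("top"); crop(t,150,135,250,275,4,"pics/t28.png"); cv2.imwrite("pics/t29.png",t["bgr"])
E
```

```text
clock: 38.8
eef_pos: [429.9, -197.7, 299.0]
tool_rot: [-1.571, 0.002, -1.491]
force: [-0.2, 0.7, 0.0]
width: 85.4
```

View pics/t27.png

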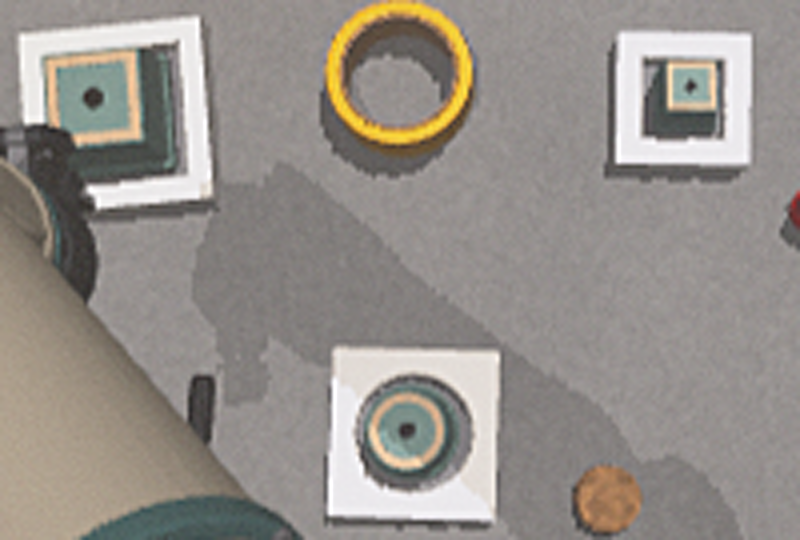

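View pics/t28.png

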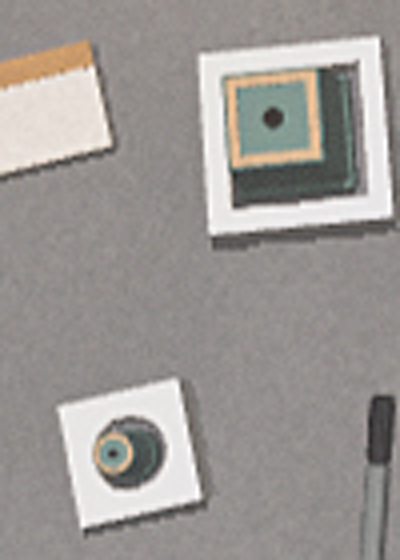

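Run:
```python
from h import *
t=cam("top")
for n,o,p,z,c in(("L",(150,135),(272,118),78,(634.1,189)),("T",(150,135),(113,453),58,(426.2,294)),("M",(195,140),(406,430),70,(421,-7.3)),("S",(195,140),(690,86),64,(638.5,-187.9))):
    q=onz(t,o[0]+p[0]/4-.4,o[1]+p[1]/4-.4,z); print(n,q[:2].round(1),"off base",(q[:2]-c).round(1),np.hypot(*(q[:2]-c)).round(1))
# tape & marker unchanged
g0=cv2.imread("pics/top0.png").astype(int)
def cen(g,kind):
    if kind=="tape": m=(g[:,:,2]>180)&(g[:,:,0]<90); m[:, :270]=0; m[:,320:]=0; m[:130]=0; m[185:]=0
    else: m=(g.max(2)<75); m[:, :232]=0; m[:,255:]=0; m[:228]=0; m[255:]=0
    return np.argwhere(m).mean(0)[::-1].round(2)
for k in("tape","marker"): print(k,cen(g0,k),cen(t["bgr"].astype(int),k))
go(430,-200,300)
```

```text
L [633.4 190.4] off base [-0.7  1.4] 1.6
T [425.  292.7] off base [-1.2 -1.3] 1.7
M [421.8  -5.7] off base [0.8 1.6] 1.8
S [ 636.9 -188.2] off base [-1.6 -0.3] 1.6
tape [294.43 157.84] [294.44 157.85]
marker [244.68 242.51] [244.66 242.12]
clock 38.9 at [ 430.  -196.3  299.3] [-90.    0.1 -85.3] w 85.2 F [-1.1 -0.2 -0.9]
shift cm [ 0.37 -0.07 -0.03] turn [-0.  -0.  -0.1]
```

All pots are within 2 mm of their recess centres, and the tape and marker have not moved. Handing in.

```bash
python3 -c "
from cell import finish_job
print(finish_job())"
```

```text
the job is handed in; nothing more can be done
None
```

I took the stack apart from the top down (T, S, M, L) and set each pot mouth down in its matching foam base. I lowered each one until it touched the recess floor, then released it and moved the arm clear. I handed the job in at about 39 s of the 104 s allowed; the hand-in gave no verdict.

- **Centring:** in the last top-camera check all four pots were 1.6–1.8 mm from their recess centres, against the 12 mm allowed.
- **Seating:** each pot touched down within about 0.2 mm of the height worked out for its recess floor. All four looked upright in the scene view.
- **Tape roll and marker:** both were unchanged between the first and last top views, to within half a pixel (about 1 mm).
- **Camera disagreement:** the wrist and top cameras differed by about 4–5 mm on where the bases are, mostly in x. I set pots between the two estimates, nearer the wrist one for L, M and S.
- **Contact force:** M was pressed onto its floor with about 35 N before I backed off; T, S and L touched down with at most about 14 N.

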